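Free the heat sink from the soldering clamp

TASK

The solder spool and the flux jar stand on the fixture on either side of the clamped heat sink. First set both aside, upright, on the flat rubber mat; then press the pawl's tail down so its nose lifts off the rack and slide the clamp bar back well clear of the heat sink, and lay the heat sink flat in the small grey tray, the same way round as the tray. Only after that put the spool and the jar back upright, each on the very spot where it stood at the start, leaving the clamp open and the small white bowl undisturbed.

Things in the scene. Friction and masses are not known exactly. Their poses are not given: they have to be found in the camera images.
- jig: Soldering fixture, fixed: grey metal plate, top 12 mm over the bench, spanning its x -85..85, y -185..55 mm. Origin on the bench under the centre of the work nest, z up. Along y, within 22 mm of x=0: fixed jaw y 31..46 (30 mm high), clamp bar -57..-31, pawl -182..-95. Two round dark spots, 49 mm across, at x=+52 and x=-52, y=0: spool on one, jar on the other.
- spool: Solder spool, upright, rigid: white flanges (lowest and topmost 8 mm) 44 mm diameter, silver core 37 mm, 48 mm high, 0.2 to 0.35 kg. Origin: centre of its underside, z up. At the start on one of the jig's two spots, 8 mm from the heat sink; free on both sides along the jig's y for a grip there.
- jar: Closed amber flux jar, upright: black lid 44 mm diameter (top 18 mm), glass 43 mm, paper band, 60 mm high, 0.1 to 0.2 kg. Origin: centre of its underside, z up. At the start on the jig's other spot; free on both sides along the jig's y.
- heat_sink: Finned aluminium heat sink, clamped: foot 44 (x) by 60 (y) by 6 mm, fins 44 (x) by 42 (y), 42 mm high in all, 0.15 to 0.25 kg. Origin: centre of underside, z up, axes as the jig's. Grip across x (flat sides) once spool and jar are gone. The bar's lip holds down 5.5 mm of its foot at the -y end until slid back; then it lifts straight up.
- pawl (a joint): Ratchet pawl, hinge along the jig's x through jig point (0,-135,36) mm. Rad: 0 = nose in the rack (locked), 0.5 = nose fully up; free above about 0.25. Tail: black pad 24 (x) by 22 (y) mm, top centre at jig point (0,-171,53) mm at 0, going down 20 mm to 0.5. Press it from above with 3 to 4 N; stiff hinge, stays where left.
- clamp_bar (a joint): Clamp bar, slides along the jig's -y. In m: 0 = clamped, 0.030 = fully back. Locked (2 mm play) until the pawl is lifted, then about 3 N to slide; stays where left. Handle: black upright post 14 by 14 mm, axis at jig point (0,-44) mm at value 0, from z 34 to 78 mm; pinch it across the jig's x and pull along the jig's -y.
- mat: Flat dark rubber mat on the bench, fixed, 180 mm (its x) by 120 mm (its y), 3 mm thick: the side area. Origin: centre of its underside, z up. It lies left or right of the jig.
- tray: Small grey open tray, fixed, outside 76 mm (its x) by 94 mm (its y), 12 mm high, walls and floor 5 mm, inside 66 by 84 mm and 7 mm deep. Origin: centre of its underside, z up. The heat sink's 60 mm length goes along the tray's y, either way round. On the side opposite the mat.
- parts_cup: Bystander: small white ceramic bowl, 70 mm wide, 50 mm high, open, standing loose beyond the jig on the left; leave it alone. Origin: centre of its underside.
Things that resemble listed ones, but are neither listed nor needed, are in the scene too. What is shaped like the heat_sink but yellow is not meant. Leave any blue look-alike of the spool alone.

How it is judged:
On the way, in this order (a step that is already met when the one before it is completed fails the run):
1. spool and jar both stand upright and released on the mat (x of spool in the frame of mat between -0.085 and 0.085 m and y of spool in the frame of mat between -0.055 and 0.055 m and z of spool in the frame of mat between -0.002 and 0.008 m and angle between each of spool, jar, spool, jar's own z axis and vertical below 0.1 rad and x of jar in the frame of mat between -0.085 and 0.085 m and y of jar in the frame of mat between -0.055 and 0.055 m and z of jar in the frame of mat between -0.002 and 0.008 m and linear speed of each of spool, jar below 0.02 m/s and contact force between each of spool, jar and the fingers below 0.1 N), for 0.2 s.
2. pawl lifted and clamp bar slid back, spool and jar still on the mat (value of joint pawl above 0.2 rad and value of joint clamp_bar above 0.018 m and x of spool in the frame of mat between -0.085 and 0.085 m and y of spool in the frame of mat between -0.055 and 0.055 m and z of spool in the frame of mat between -0.002 and 0.008 m and angle between each of spool, jar's own z axis and vertical below 0.1 rad and x of jar in the frame of mat between -0.085 and 0.085 m and y of jar in the frame of mat between -0.055 and 0.055 m and z of jar in the frame of mat between -0.002 and 0.008 m), for 0.2 s.
3. heat sink released flat in the tray, spool and jar still on the mat (x of heat_sink in the frame of tray between -0.014 and 0.014 m and y of heat_sink in the frame of tray between -0.015 and 0.015 m and z of heat_sink in the frame of tray between -0.002 and 0.009 m and angle between each of heat_sink, spool, jar's own z axis and vertical below 0.1 rad and linear speed of heat_sink below 0.02 m/s and contact force between heat_sink and the fingers below 0.1 N and x of spool in the frame of mat between -0.085 and 0.085 m and y of spool in the frame of mat between -0.055 and 0.055 m and z of spool in the frame of mat between -0.002 and 0.008 m and x of jar in the frame of mat between -0.085 and 0.085 m and y of jar in the frame of mat between -0.055 and 0.055 m and z of jar in the frame of mat between -0.002 and 0.008 m), for 0.2 s.
At the end, for the whole second after the job is handed in: Spool and jar each upright, released and at rest within 12 mm of where it stood at the start; heat sink flat in the tray (its centre within 14 mm across and 15 mm along of the tray's), released and at rest; clamp bar at least 18 mm back and pawl still lifted (over 0.2 rad) (distance of each of spool, jar from where it was at the start of the episode below 0.012 m and angle between each of spool, jar, heat_sink's own z axis and vertical below 0.1 rad and linear speed of each of spool, jar, heat_sink below 0.02 m/s and contact force between each of spool, jar, heat_sink and the fingers below 0.1 N and x of heat_sink in the frame of tray between -0.014 and 0.014 m and y of heat_sink in the frame of tray between -0.015 and 0.015 m and z of heat_sink in the frame of tray between -0.002 and 0.009 m and value of joint clamp_bar above 0.018 m and value of joint pawl above 0.2 rad); the robot touches nothing.
It fails at once if spool, jar or heat sink tipped over (angle between any of spool, jar, heat_sink's own z axis and vertical above 0.7 rad).
It fails at once if white bowl disturbed (moved over 25 mm) (distance of parts_cup from where it was at the start of the episode above 0.025 m).
It also fails if it takes over 128 s, if anything falls off the work surface, if the arm or the gripper's body presses on something with over 40 N, if the wrist force passes 120 N, or if a joint passes its speed limit or range.

ROBOT

A 6-joint arm with a two-finger parallel gripper is mounted at the origin on the work surface. World frame = base frame: x ahead of the robot, y to its left, z up, the work surface at z = 0. Lengths are in m, angles in rad, forces in N, time in s.
With the tool pointing down it reaches from about 0.35 to 0.925 m from the base axis. Payload 6.4 kg.
Tool frame: the origin (TCP) lies midway between the tips of the shut fingers; the grasp point (between the pads) lies 19 mm behind it; z points along the fingers, y is the direction in which the jaws open and shut (so a half turn about z gives the same grasp; the last joint's range is limited). The gripper opens to 94 mm and grips with 3 to 60 N. Pads are 16 mm wide; open, the fingers measure 119 mm over their backs; the gripper's body (75 mm by 177 mm) begins 78 mm behind the grasp point.
Start: joints at [1.031, 0.245, 1.558, -0, 1.339, -0.174], TCP at [0.233, 0.607, 0.205] pointing down, gripper open.
Joint ranges: [-3.13, 3.13], [-1.02, 2.26], [0.13, 2.54], [-0.95, 4.09], [0.21, 2.88], [-2.74, 2.74]. Speed limits (rad/s): [2.57, 2.57, 3.14, 3.14, 3.14, 3.14].

INTERFACE

Orientations are given as [roll, pitch, yaw] about the fixed x, y, z axes, in that order (R = Rz(yaw) Ry(pitch) Rx(roll)).
In Python, from plant import bot gives the robot as it stands.
- The arm moves only by the tool send_rows, never from a script. Its argument "increments" is one flat list of numbers, 7 for each row, row after row: the turn, a rotation vector about the tool's x, y, z in degrees, then the shift along the tool's x, y, z in mm, then the opening, from -1 (shut) to 1 (fully open). A call has 1 to 20 rows; each row shifts and turns the pose as measured when the row begins, along the tool's axes as they then stand; what a row does not reach is not made up. A row lasts 1/10 s, in which the tool goes at most 50 mm and 8.59 degrees, less where a joint would pass 70% of its speed; a pose out of reach is approached as far as the arm can. A call with a gripper value outside its range is refused whole. The fingers move at their own pace and stop on an object; "grip_force" is the grip in N (left out, the last holds). Time passes only in rows, so rows that do not move let the fingers close. It gives the time, the measured TCP pose, the force and the opening at its end, in the units of the state.
- bot.read_state(): the state, without advancing time (a new reading comes with each control period).
- bot.read_camera(name): name is "scene" or "top" or "wrist"; returns the picture (400x640x3 uint8, red, green, blue); there is no depth.
- bot.camera_model(name): a dict with "intrinsics" (3x3 intrinsics, pixels), "world_from_camera" (4x4, takes a point from camera to world coordinates). Camera axes: x right, y down, z forward; pixel columns grow to the right and rows downward; lengths in m; the calibration is good to about 2 mm. A picture is of the moment at which its call begins: read the wrist's pose just before it. camera_model takes no time and is no camera call; for the wrist camera it gives the pose at the moment of the call.
- bot.hand_in(): hands the job in, once; it reports no verdict.
The state is a dict: "t": time; "q": joint angles; "joint_velocities": joint speeds; "joint_torque": joint torques, N m; "eef_pos": TCP position; "tcp_rot": TCP orientation; "force": force on the tool from outside, world axes, zero at the start; "ft_torque": the same for the moment, N m; "grip_width": finger opening in m.
Only numpy, scipy, OpenCV 4.12 (cv2) and the standard library are available. Lean on these libraries where they do the work, as an engineer would, in place of code of your own. Each camera call takes 0.05 s, during which the arm holds its last target.

## Working session

There is one attempt and no reset: what is moved stays moved. The work goes in short steps, Python scripts to look and compute and a tool call to move; the robot and the scene stay as the last step left them, time stands still between calls to the robot, and variables do not carry over. Pictures are saved under pics/ and viewed, and the job is handed in when it is done.

Besides the shell and the picture viewer there is one more tool, called after "Request:" by a JSON object that holds its "method" and its "body". send_rows: Moves the arm, as the interface text tells. Its arguments: {"type":"object","properties":{"increments":{"type":"array"},"grip_force":{"type":"number"}},"required":["increments"]}

```bash
mkdir -p pics; ls; python3 - <<'E'
from plant import bot
import cv2,numpy as np
np.set_printoptions(precision=4,suppress=True)
for n in ["scene","top","wrist"]:
    m=bot.camera_model(n); im=bot.read_camera(n)
    cv2.imwrite(f"pics/{n}0.png",im[:,:,::-1]); print(n,m["intrinsics"],m["world_from_camera"])
print(bot.read_state())
E
```

```text
pics
scene [[503.5138   0.     326.7556]
 [  0.     503.5138 200.9541]
 [  0.       0.       1.    ]] [[-0.0998  0.7325 -0.6734  1.2833]
 [ 0.995   0.0738 -0.0671  0.0912]
 [ 0.0006 -0.6767 -0.7362  0.8299]
 [ 0.      0.      0.      1.    ]]
top [[493.2115   0.     329.8673]
 [  0.     493.2115 203.7358]
 [  0.       0.       1.    ]] [[-0.0222 -0.993   0.1163  0.4269]
 [-0.9997  0.0212 -0.0094  0.0158]
 [ 0.0069 -0.1165 -0.9932  1.2541]
 [ 0.      0.      0.      1.    ]]
wrist [[288.8103   0.     324.8154]
 [  0.     288.8103 199.9229]
 [  0.       0.       1.    ]] [[ 0.3575  0.8974  0.2587  0.1561]
 [ 0.9339 -0.343  -0.1005  0.636 ]
 [-0.0014  0.2775 -0.9607  0.3836]
 [ 0.      0.      0.      1.    ]]
{'t': 0.15, 'q': array([ 1.0309,  0.2456,  1.5587, -0.    ,  1.3387, -0.174 ]), 'joint_velocities': array([ 0.0008, -0.0022, -0.0072, -0.0001, -0.0033, -0.0007]), 'joint_torque': array([  0.0004, -41.627 , -31.498 ,   0.0686,   0.0317,  -0.0001]), 'eef_pos': array([0.2323, 0.6066, 0.2046]), 'tcp_rot': array([-3.1402, -0.0002,  2.7757]), 'force': array([ 0.1894, -0.1479,  0.0624]), 'ft_torque': array([0.023 , 0.0101, 0.0558]), 'grip_width': 0.09409568941094361}
```

View pics/scene0.png

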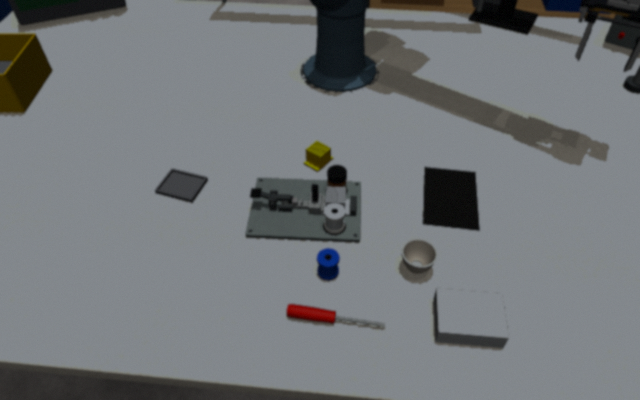

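View pics/top0.png

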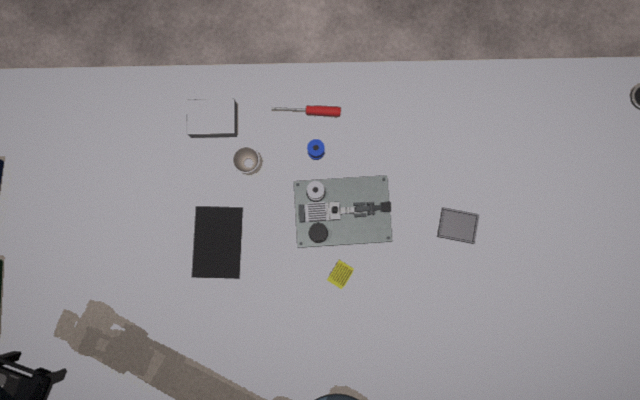

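View pics/wrist0.png

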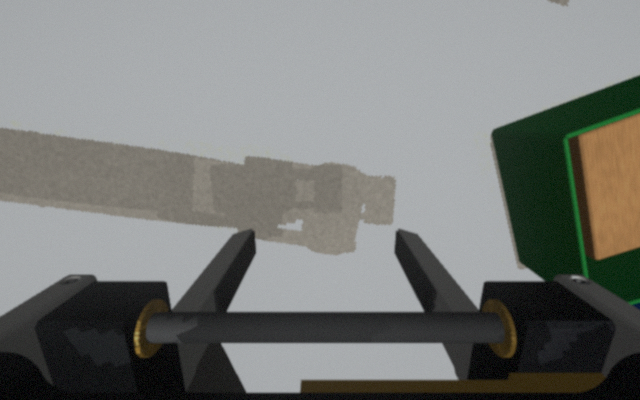

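The top view shows the jig at (294–392, 176–247), with the pawl on the right, so jig -y points to world -y. The mat is at (193–243, 206–278) and the tray at (437–479, 207–243). The white-flanged spool is at (316,190), the jar's black lid at (318,232) and the clamped heat sink at (317,211). The look-alikes are the blue spool at (316,149) and the yellow block at (341,273), and I'll leave both alone. The bowl is at (247,160).

```bash
cat > h.py <<'E'
import cv2,numpy as np
from plant import bot
from scipy.spatial.transform import Rotation as R
np.set_printoptions(precision=4,suppress=True)
def cast(m,uv,z):
    K=m["intrinsics"];T=m["world_from_camera"]
    uv=np.atleast_2d(np.array(uv,float))
    d=np.c_[uv,np.ones(len(uv))]@np.linalg.inv(K).T@T[:3,:3].T
    o=T[:3,3]; return o+d*((z-o[2])/d[:,2])[:,None]
def proj(m,p):
    T=np.linalg.inv(m["world_from_camera"]);p=np.atleast_2d(p)
    c=p@T[:3,:3].T+T[:3,3]; q=c@m["intrinsics"].T; return q[:,:2]/q[:,2:]
def quad(m,mask,z):
    cs,_=cv2.findContours(mask.astype(np.uint8),cv2.RETR_EXTERNAL,cv2.CHAIN_APPROX_NONE)
    c=max(cs,key=cv2.contourArea)[:,0,:]
    w=cast(m,c,z)[:,:2]
    r=cv2.minAreaRect((w*1000).astype(np.float32)); return r,len(c)
E
python3 - <<'E'
from h import *
im=cv2.imread("pics/top0.png");m=bot.camera_model("top")
for u,v in [(340,185),(218,240),(458,225),(318,232),(316,182),(317,211),(302,214),(100,150),(441,225),(360,235)]:
    print((u,v),im[v,u])
def up(x0,y0,x1,y1,n,s=8):
    cv2.imwrite(n,cv2.resize(im[y0:y1,x0:x1],None,fx=s,fy=s,interpolation=cv2.INTER_CUBIC))
up(285,168,400,252,"pics/top_jig.png",6)
up(425,195,495,255,"pics/top_tray.png",8)
E
```

```text
(340, 185) [133 136 129]
(218, 240) [44 42 42]
(458, 225) [118 115 120]
(318, 232) [60 60 64]
(316, 182) [167 161 164]
(317, 211) [124 120 123]
(302, 214) [88 85 82]
(100, 150) [162 158 161]
(441, 225) [101  98 100]
(360, 235) [135 136 133]
```

View pics/top_jig.png

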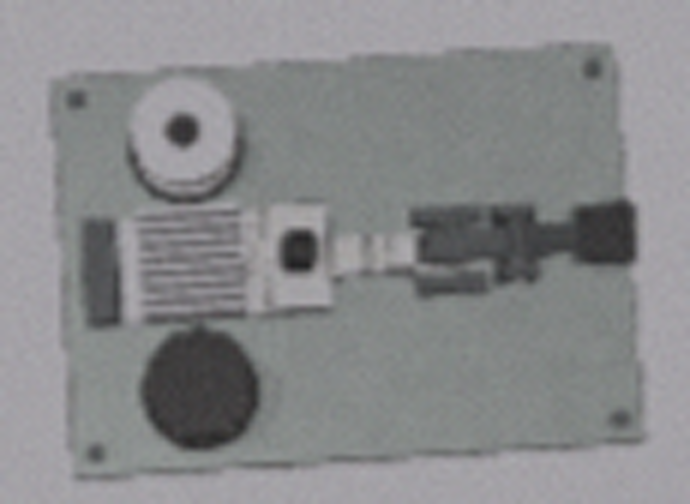

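View pics/top_tray.png

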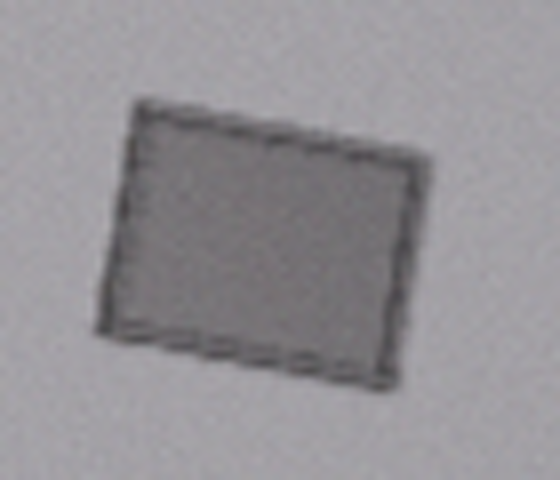

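The crops show the spool's white flange at (316,190), the jar lid at (318,232), the pawl pad at (385,207) and the handle at (335,210). The tray quad has clear edges.

```bash
python3 - <<'E'
from h import *
im=cv2.imread("pics/top0.png");m=bot.camera_model("top")
g=cv2.GaussianBlur(im,(3,3),0).astype(int)
def roi(mask,x0,y0,x1,y1):
    o=np.zeros_like(mask);o[y0:y1,x0:x1]=mask[y0:y1,x0:x1];return o
gray=g.mean(2)
ms={"jig":(roi(((gray<148)|(g[:,:,1]-g[:,:,0]>0)&(gray<150)),285,168,400,252),.012),
"mat":(roi(gray<95,180,195,255,290),.003),"tray":(roi(gray<140,425,195,495,255),.010)}
for k,(M,z) in ms.items():
    M=cv2.morphologyEx(M.astype(np.uint8),cv2.MORPH_CLOSE,np.ones((5,5)))
    print(k,quad(m,M,z))
# jar lid / spool flange
for k,M,z in [("lid",roi(gray<90,300,218,335,247),.06),("flange",roi(gray>148,300,178,330,202),.048),("pad",roi(gray<70,378,198,395,216),.053),("handle",roi(gray<85,328,203,342,218),.078)]:
    M=M.astype(np.uint8)
    cs,_=cv2.findContours(M,cv2.RETR_EXTERNAL,cv2.CHAIN_APPROX_NONE);c=max(cs,key=cv2.contourArea)
    print(k,cv2.boundingRect(c),cv2.contourArea(c),cv2.minEnclosingCircle((cast(m,c[:,0],z)[:,:2]*1000).astype(np.float32)), cast(m,c[:,0].mean(0),z))
E
```

```text
jig (((553.2437133789062, -28.779945373535156), (173.8570098876953, 246.45237731933594), 2.4608139991760254), 319)
mat (((482.5993347167969, 291.0618896484375), (119.05890655517578, 178.46176147460938), 87.22410583496094), 230)
tray (((510.8568420410156, -317.9131774902344), (99.21922302246094, 79.9245834350586), 77.94085693359375), 131)
lid (309, 222, 19, 21) 276.0 ((498.05157470703125, 35.090354919433594), 24.743154525756836) [[0.4973 0.0348 0.06  ]]
flange (307, 181, 17, 17) 196.5 ((605.4088745117188, 40.17341995239258), 21.304670333862305) [[0.6058 0.0406 0.048 ]]
pad (378, 202, 12, 10) 65.5 ((558.045166015625, -128.00872802734375), 15.129905700683594) [[ 0.5575 -0.1293  0.053 ]]
handle (332, 207, 5, 6) 19.0 ((550.4368896484375, -6.142800331115723), 7.0250983238220215) [[ 0.5504 -0.0055  0.078 ]]
```

Jig yaw is about 2.6°, its origin is near (0.551, 0.037), and the sizes match the ones given. I'll move over the jig for a closer wrist view.

Request:
{"method": "send_rows", "body": {"increments": [0,0,-7.9,0,0,0,1,0,0,-7.9,0,0,0,1,0,0,-7.9,0,0,0,1,0,0,0,-17.5,-43.7,-2,1,0,0,0,-17.5,-43.7,-2,1,0,0,0,-17.5,-43.7,-2,1,0,0,0,-17.5,-43.7,-2,1,0,0,0,-17.5,-43.7,-2,1,0,0,0,-17.5,-43.7,-2,1,0,0,0,-17.5,-43.7,-2,1,0,0,0,-17.5,-43.7,-2,1,0,0,0,-17.5,-43.7,-2,1,0,0,0,-17.5,-43.7,-2,1,0,0,0,-17.5,-43.7,-2,1,0,0,0,-17.5,-43.7,-2,1,0,0,0,-17.5,-43.7,-2,1,0,0,0,-17.5,-43.7,-2,1,0,0,0,0,0,0,1], "grip_force": 20}}

```text
t: 1.95
eef_pos: [0.5247, -0.0116, 0.2303]
tcp_rot: [-3.135, -0.003, -3.071]
force: [-0.5, 0.8, -0.6]
grip_width: 0.0942
```

```bash
python3 - <<'E'
from h import *
m=bot.camera_model("wrist");im=bot.read_camera("wrist");cv2.imwrite("pics/w1.png",im[:,:,::-1])
np.savez("w1.npz",K=m["intrinsics"],T=m["world_from_camera"])
s=bot.read_state();print(s["t"],s["eef_pos"],s["tcp_rot"])
print(m["world_from_camera"])
E
```

```text
2.0 [ 0.5236 -0.0096  0.2299] [-3.1366 -0.0041 -3.0697]
[[-0.0705  0.9589  0.2747  0.4436]
 [ 0.9975  0.0695  0.0133 -0.0159]
 [-0.0063  0.275  -0.9614  0.4096]
 [ 0.      0.      0.      1.    ]]
```

View pics/w1.png

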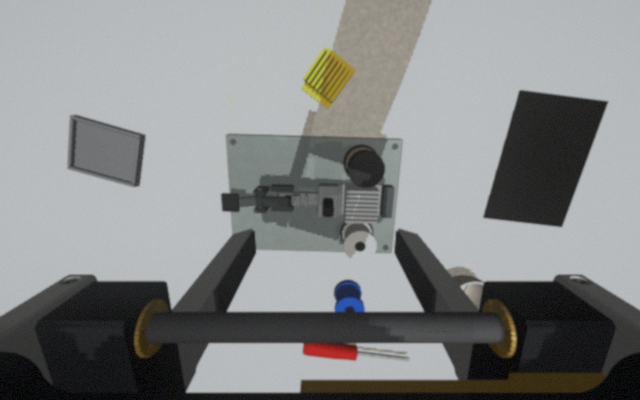

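From the wrist, the jig quad is at (227–403, 134–252), the mat is on the right, the tray on the left, the jar at (363,165) and the white spool at (360,240). The tray, jig and mat are all in full view, so I'll measure them again.

```bash
cat >> h.py <<'E'
def roi(mask,x0,y0,x1,y1):
    o=np.zeros(mask.shape,np.uint8);o[y0:y1,x0:x1]=mask[y0:y1,x0:x1];return o
def load(n):
    d=np.load(n);return {"intrinsics":d["K"],"world_from_camera":d["T"]}
E
python3 - <<'E'
from h import *
im=cv2.imread("pics/w1.png");m=load("w1.npz")
for u,v in [(100,20),(250,160),(250,240),(106,150),(545,160),(365,160),(375,240),(231,202),(330,206),(380,150),(310,230)]: print((u,v),im[v,u])
g=cv2.GaussianBlur(im,(3,3),0).astype(int);gray=g.mean(2)
for k,M,z in [("mat",roi(gray<90,470,80,620,240),.003),("tray",roi(gray<165,55,100,160,200),.010)]:
    M=cv2.morphologyEx(M,cv2.MORPH_CLOSE,np.ones((5,5)));print(k,quad(m,M,z))
E
python3 -c "
import cv2
im=cv2.imread('pics/w1.png');cv2.imwrite('pics/w1c.png',cv2.resize(im[125:265,215:415],None,fx=4,fy=4,interpolation=cv2.INTER_CUBIC))"
```

```text
(100, 20) [185 183 182]
(250, 160) [131 132 124]
(250, 240) [37 33 31]
(106, 150) [120 118 117]
(545, 160) [37 36 37]
(365, 160) [41 42 40]
(375, 240) [165 165 160]
(231, 202) [50 46 48]
(330, 206) [32 33 28]
(380, 150) [95 98 95]
(310, 230) [92 96 88]
mat (((482.999755859375, 289.7215576171875), (118.83497619628906, 177.346435546875), 87.22794342041016), 410)
tray (((510.60528564453125, -317.0296325683594), (102.67788696289062, 80.60449981689453), 77.59884643554688), 251)
```

View pics/w1c.png

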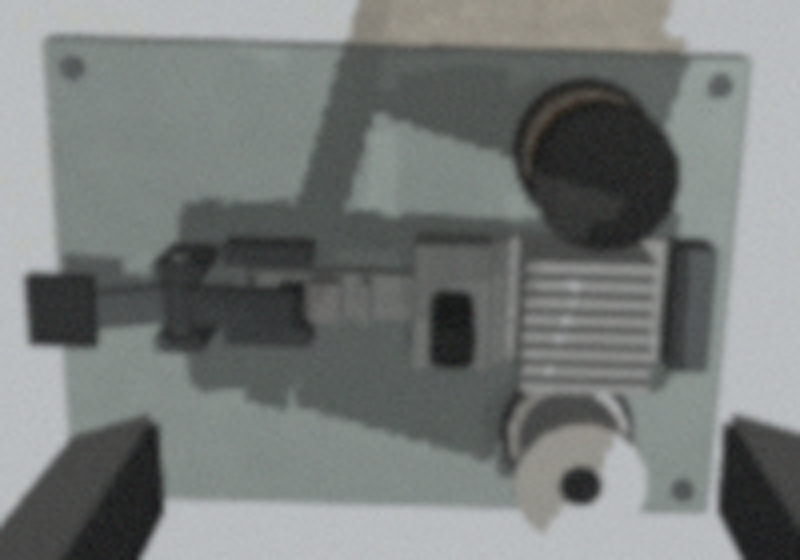

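```bash
python3 - <<'E'
from h import *
m=load("w1.npz");mt=bot.camera_model("top")
c=lambda u,v:(215+u/4-.375,125+v/4-.375)
P=[("TL",45,38,.012,(-85,-185)),("TR",750,57,.012,(-85,55)),("BR",708,512,.012,(85,55)),("spool",580,485,.060,(52,0)),("lid",611,172,.072,(-52,0)),("pad",62,310,.053,(0,-171)),("s1",72,67,.012,(0,0)),("s2",720,86,.012,(0,0)),("s4",683,490,.012,0)]
W=[]
for n,u,v,z,_ in P: w=cast(m,c(u,v),z)[0];W.append(w);print(n,w)
A=np.array([P[i][4] for i in range(6)],float)/1000;B=np.array([w[:2] for w in W[:6]])
a=A-A.mean(0);b=B-B.mean(0);th=np.arctan2((a[:,0]*b[:,1]-a[:,1]*b[:,0]).sum(),(a*b).sum())
Rm=np.array([[np.cos(th),-np.sin(th)],[np.sin(th),np.cos(th)]]);t=B.mean(0)-Rm@A.mean(0)
print("wrist fit",np.degrees(th),t,(A@Rm.T+t-B)*1000)
# top cam with corrected heights
ct=lambda u,v:(285+u/6-.42,168+v/6-.42)
Q=[(53,77,.012,(85,55)),(612,44,.012,(85,-185)),(643,437,.012,(-85,-185)),(75,474,.012,(-85,55)),(183,128,.060,(52,0)),(199,387,.072,(-52,0)),(606,231,.053,(0,-171)),(299,249,.078,(0,-44))]
A=np.array([q[3] for q in Q])/1000;B=np.array([cast(mt,ct(q[0],q[1]),q[2])[0,:2] for q in Q])
a=A-A.mean(0);b=B-B.mean(0);th=np.arctan2((a[:,0]*b[:,1]-a[:,1]*b[:,0]).sum(),(a*b).sum())
Rm=np.array([[np.cos(th),-np.sin(th)],[np.sin(th),np.cos(th)]]);t=B.mean(0)-Rm@A.mean(0)
print("top fit",np.degrees(th),t,(A@Rm.T+t-B)*1000,B)
E
```

```text
TL [ 0.4749 -0.1498  0.012 ]
TR [0.4643 0.0875 0.012 ]
BR [0.6324 0.096  0.012 ]
spool [0.603  0.0392 0.06  ]
lid [0.497 0.036 0.072]
pad [ 0.5573 -0.1325  0.053 ]
s1 [ 0.4839 -0.1409  0.012 ]
s2 [0.4746 0.0788 0.012 ]
s4 [0.6241 0.0854 0.012 ]
wrist fit 2.520334447450991 [0.5505 0.0376] [[-1.1754 -1.1168]
 [-1.1356  1.3012]
 [ 0.5987  0.3474]
 [-0.5674  0.7538]
 [ 1.541  -0.6279]
 [ 0.7386 -0.6576]]
top fit 2.4509414715784708 [0.5514 0.038 ] [[-0.2012  0.961 ]
 [ 0.8381 -0.7249]
 [-1.7479 -0.9309]
 [-1.7776  0.6036]
 [-0.6475  0.3535]
 [ 1.8805  0.5831]
 [-0.1339 -0.8096]
 [ 1.7895 -0.0358]] [[ 0.6341  0.0956]
 [ 0.6434 -0.1425]
 [ 0.4761 -0.1496]
 [ 0.4659  0.0887]
 [ 0.604   0.0398]
 [ 0.4975  0.0352]
 [ 0.5588 -0.1321]
 [ 0.5515 -0.006 ]]
```

Both cameras agree to within 1–2 mm: jig origin (0.551, 0.038), yaw 2.5°. That puts the spool at (0.603, 0.040) and the jar at (0.499, 0.0355).

The candidate spools are blue at top (316,149) and white/silver at (316,190). I want the white one, because it stands on the jig's spot next to the heat sink, as both crops confirm.

```bash
cat > d.py <<'E'
import sys
from h import *
# usage: d.py x y z yaw
def delta(x,y,z,yaw):
    s=bot.read_state();R0=R.from_euler("xyz",s["tcp_rot"]);R1=R.from_euler("xyz",[np.pi,0,yaw])
    print("t",s["t"],"pos",s["eef_pos"],"rpy",s["tcp_rot"],"F",s["force"],"w",s["grip_width"])
    rv=np.degrees((R0.inv()*R1).as_rotvec());dp=np.array([x,y,z])-s["eef_pos"]
    print("rot deg",rv.round(2),"shift after rot mm",(R1.inv().apply(dp)*1000).round(1))
delta(*[float(a) for a in sys.argv[1:5]])
E
python3 d.py 0.603 0.040 0.018 3.185
```

```text
t 2.0 pos [ 0.5236 -0.0096  0.2299] rpy [-3.1366 -0.0041 -3.0697] F [-0.187   0.1924  0.5811] w 0.0940737149374801
rot deg [-0.29 -0.23  1.63] shift after rot mm [-81.4  46.1 211.9]
```

Request:
{"method": "send_rows", "body": {"increments": [-0.3,-0.2,1.6,0,0,0,1,0,0,0,-27,15.4,5,1,0,0,0,-27,15.4,5,1,0,0,0,-27,15.4,5,1,0,0,0,0,0,40,1,0,0,0,0,0,40,1,0,0,0,0,0,30,1,0,0,0,0,0,0,1,0,0,0,0,0,0,1]}}

```text
t: 2.9
eef_pos: [0.6013, 0.0556, 0.1024]
tcp_rot: [3.138, 0.002, -3.092]
force: [0.7, 0.1, 0.2]
grip_width: 0.0938
```

```bash
python3 d.py 0.603 0.040 0.018 3.185
```

```text
t 2.9 pos [0.6013 0.0556 0.1024] rpy [ 3.1381  0.0019 -3.0922] F [0.6694 0.0675 0.2099] w 0.09378756586249183
rot deg [0.2  0.11 0.34] shift after rot mm [ -1.  -15.7  84.4]
```

Request:
{"method": "send_rows", "body": {"increments": [0.2,0.1,0.3,-1,-8,0,1,0,0,0,0,-7,10,1,0,0,0,0,0,0,1,0,0,0,0,0,0,1]}}

```text
t: 3.3
eef_pos: [0.6062, 0.0399, 0.0978]
tcp_rot: [-3.14, 0.009, -3.097]
force: [0.6, -0.2, 0.7]
grip_width: 0.0941
```

```bash
python3 d.py 0.603 0.040 0.018 3.185;python3 - <<'E'
from h import *
cv2.imwrite("pics/w2.png",bot.read_camera("wrist")[:,:,::-1])
E
```

```text
t 3.3 pos [0.6062 0.0399 0.0978] rpy [-3.1398  0.0092 -3.0974] F [ 0.598  -0.2153  0.7352] w 0.0940810405965482
rot deg [-0.1   0.53  0.05] shift after rot mm [ 3.2  0.3 79.8]
```

View pics/w2.png

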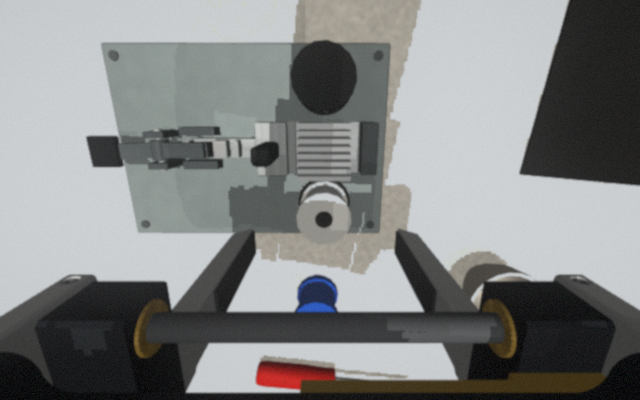

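The spool's hole is at (323,219), midway between the fingers, and the blue one sits behind them. I'll check its position by casting that pixel.

```bash
python3 - <<'E'
from h import *
m=bot.camera_model("wrist");im=bot.read_camera("wrist")
g=im.astype(int).mean(2);M=roi(g<80,310,208,336,232)
v,u=np.nonzero(M);print(u.mean(),v.mean(),len(u),cast(m,(u.mean(),v.mean()),.060))
M=roi(g<75,280,30,366,118);c,r=cv2.minEnclosingCircle(np.argwhere(M)[:,::-1].astype(np.float32));print(c,r,cast(m,c,.072))
E
python3 d.py 0.603 0.040 0.018 3.185
```

```text
323.42364532019707 219.35467980295567 203 [[0.6035 0.0388 0.06  ]]
(323.0, 78.0) 37.33640670776367 [[0.5006 0.0342 0.072 ]]
t 3.4 pos [0.6059 0.04   0.0975] rpy [-3.1399  0.0085 -3.0972] F [-0.5135 -0.3277  0.2996] w 0.0941438013098447
rot deg [-0.1   0.49  0.06] shift after rot mm [ 2.9  0.1 79.5]
```

Request:
{"method": "send_rows", "body": {"increments": [-0.1,0.5,0,2,-0.5,0,1,0,0,0,0,0,30,1,0,0,0,0,0,20,1,0,0,0,0,0,10,1,0,0,0,0,0,5,1,0,0,0,0,0,0,1,0,0,0,0,0,0,1]}}

```text
t: 4.1
eef_pos: [0.6062, 0.0391, 0.0337]
tcp_rot: [-3.141, 0.004, -3.097]
force: [-1.1, -1.0, -0.7]
grip_width: 0.094
```

```bash
python3 d.py 0.603 0.039 0.018 3.185
```

```text
t 4.1 pos [0.6062 0.0391 0.0337] rpy [-3.1411  0.0038 -3.0972] F [-1.0937 -1.0162 -0.6942] w 0.0940484250145479
rot deg [-0.03  0.22  0.06] shift after rot mm [ 3.2  0.  15.7]
```

Request:
{"method": "send_rows", "body": {"increments": [0,0.2,0,3,0,8,1,0,0,0,0,0,6,1,0,0,0,0,0,0,1,0,0,0,0,0,0,1]}}

```text
t: 4.5
eef_pos: [0.6044, 0.0389, 0.0206]
tcp_rot: [-3.141, 0.003, -3.097]
force: [-0.4, -0.2, 1.0]
grip_width: 0.0939
```

```bash
python3 d.py 0.603 0.039 0.018 3.185
```

```text
t 4.5 pos [0.6044 0.0389 0.0206] rpy [-3.1405  0.0034 -3.097 ] F [-0.3511 -0.2267  1.0134] w 0.09385108921043343
rot deg [-0.06  0.19  0.07] shift after rot mm [1.4 0.2 2.6]
```

Request:
{"method": "send_rows", "body": {"increments": [0,0,0,0,0,0,-1,0,0,0,0,0,0,-1,0,0,0,0,0,0,-1,0,0,0,0,0,0,-1,0,0,0,0,0,0,-1,0,0,0,0,0,0,-1,0,0,0,0,0,0,-1,0,0,0,0,0,0,-1], "grip_force": 25}}

```text
t: 5.3
eef_pos: [0.605, 0.0387, 0.0214]
tcp_rot: [-3.14, 0.005, -3.097]
force: [0.1, 0.2, -0.7]
grip_width: 0.0429
```

```bash
python3 d.py 0.603 0.039 0.018 3.185
```

```text
t 5.3 pos [0.605  0.0387 0.0214] rpy [-3.1401  0.0048 -3.0969] F [ 0.1331  0.172  -0.6655] w 0.04289761004518813
rot deg [-0.09  0.27  0.07] shift after rot mm [2.  0.4 3.4]
```

Request:
{"method": "send_rows", "body": {"increments": [0,0,0,0,0,-10,-1,0,0,0,0,0,-20,-1,0,0,0,0,0,-30,-1,0,0,0,0,0,-30,-1,0,0,0,0,0,-15,-1,0,0,0,0,0,0,-1]}}

```text
t: 5.9
eef_pos: [0.6007, 0.0395, 0.1274]
tcp_rot: [3.141, -0.005, -3.097]
force: [0.1, -0.5, -3.4]
grip_width: 0.0429
```

```bash
python3 d.py 0.528 0.288 0.013 3.185
```

```text
t 5.9 pos [0.6007 0.0395 0.1274] rpy [ 3.1412 -0.0047 -3.097 ] F [ 0.1388 -0.5244 -3.4115] w 0.042909223641996834
rot deg [ 0.02 -0.27  0.07] shift after rot mm [ 61.8 251.5 114.4]
```

The 3.4 N load shows the spool is held.

Request:
{"method": "send_rows", "body": {"increments": [0,0,0,4,15,0,-1,0,0,0,8,30,0,-1,0,0,0,8,35,0,-1,0,0,0,9,35,0,-1,0,0,0,9,35,0,-1,0,0,0,9,35,0,-1,0,0,0,8,30,0,-1,0,0,0,4,15,0,-1,0,0,0,0,0,0,-1,0,0,0,0,0,0,-1]}}

```text
t: 6.9
eef_pos: [0.5131, 0.2799, 0.1099]
tcp_rot: [-3.141, -0.035, -3.096]
force: [0.6, -0.2, -2.7]
grip_width: 0.0433
```

```bash
python3 d.py 0.528 0.288 0.013 3.185
```

```text
t 6.9 pos [0.5131 0.2799 0.1099] rpy [-3.1405 -0.035  -3.0964] F [ 0.6472 -0.2174 -2.7172] w 0.043298003642984056
rot deg [-0.06 -2.01  0.1 ] shift after rot mm [-15.2   7.4  96.9]
```

Request:
{"method": "send_rows", "body": {"increments": [0,-2,0,-10,7,10,-1,0,0,0,0,0,30,-1,0,0,0,0,0,20,-1,0,0,0,0,0,10,-1,0,0,0,0,0,0,-1,0,0,0,0,0,0,-1]}}

```text
t: 7.5
eef_pos: [0.523, 0.2829, 0.0351]
tcp_rot: [-3.139, -0.002, -3.102]
force: [-0.4, 0.4, -2.8]
grip_width: 0.0431
```

```bash
python3 d.py 0.528 0.288 0.013 3.185
```

```text
t 7.5 pos [0.523  0.2829 0.0351] rpy [-3.1387 -0.002  -3.1023] F [-0.4103  0.3953 -2.8037] w 0.043092045534852366
rot deg [-0.17 -0.12 -0.24] shift after rot mm [-5.3  4.9 22.1]
```

Request:
{"method": "send_rows", "body": {"increments": [-0.2,-0.1,0,-2,3,8,-1,0,0,0,0,0,6,-1,0,0,0,0,0,4,-1,0,0,0,0,0,2,-1,0,0,0,0,0,0,-1,0,0,0,0,0,0,-1]}}

```text
t: 8.1
eef_pos: [0.5275, 0.2866, 0.0165]
tcp_rot: [3.139, 0.005, -3.103]
force: [-0.7, 0.8, -3.0]
grip_width: 0.0432
```

```bash
python3 d.py 0.528 0.288 0.013 3.185
```

```text
t 8.1 pos [0.5275 0.2866 0.0165] rpy [ 3.1393  0.0051 -3.1028] F [-0.6995  0.8195 -3.0105] w 0.043192807303119335
rot deg [ 0.13  0.29 -0.26] shift after rot mm [-0.6  1.4  3.5]
```

Request:
{"method": "send_rows", "body": {"increments": [0.1,0.3,0,0,0,2,-1,0,0,0,0,0,2,-1,0,0,0,0,0,0,-1,0,0,0,0,0,0,-1]}}

```text
t: 8.5
eef_pos: [0.5278, 0.2868, 0.0127]
tcp_rot: [3.141, 0.0, -3.103]
force: [0.0, 0.2, -4.0]
grip_width: 0.0427
```

```bash
python3 d.py 0.528 0.288 0.013 3.185
```

```text
t 8.5 pos [0.5278 0.2868 0.0127] rpy [ 3.141   0.0004 -3.1026] F [ 0.0119  0.1592 -4.0183] w 0.04268745822092082
rot deg [ 0.03  0.02 -0.25] shift after rot mm [-0.2  1.2 -0.3]
```

Request:
{"method": "send_rows", "body": {"increments": [0,0,0,0,0,1.5,-1,0,0,0,0,0,0.5,-1,0,0,0,0,0,0,-1]}}

```text
t: 8.8
eef_pos: [0.5285, 0.287, 0.0127]
tcp_rot: [3.141, 0.001, -3.102]
force: [0.3, 0.6, -3.3]
grip_width: 0.0433
```

```bash
python3 d.py 0.528 0.288 0.013 3.185
```

```text
t 8.8 pos [0.5285 0.287  0.0127] rpy [ 3.1412  0.0008 -3.1024] F [ 0.3495  0.6462 -3.33  ] w 0.04328616924657831
rot deg [ 0.02  0.05 -0.24] shift after rot mm [ 0.4  1.  -0.3]
```

Request:
{"method": "send_rows", "body": {"increments": [0,0,0,0,0,3,-1,0,0,0,0,0,1,-1,0,0,0,0,0,0,-1]}}

```text
t: 9.1
eef_pos: [0.5299, 0.2873, 0.0129]
tcp_rot: [-3.142, 0.002, -3.102]
force: [0.1, 0.5, -2.1]
grip_width: 0.0431
```

```bash
python3 d.py 0.528 0.288 0.013 3.185
```

```text
t 9.1 pos [0.5299 0.2873 0.0129] rpy [-3.1415  0.0018 -3.1018] F [ 0.0697  0.4741 -2.0655] w 0.04314364027269597
rot deg [-0.    0.11 -0.21] shift after rot mm [ 1.9  0.7 -0.1]
```

Force is easing and z has stopped changing, so the spool is touching the mat. Releasing.

Request:
{"method": "send_rows", "body": {"increments": [0,0,0,0,0,0,0.2,0,0,0,0,0,0,0.5,0,0,0,0,0,0,1,0,0,0,0,0,0,1,0,0,0,0,0,0,1,0,0,0,0,0,-20,1,0,0,0,0,0,-40,1,0,0,0,0,0,-40,1,0,0,0,0,0,-20,1,0,0,0,0,0,0,1]}}

```text
t: 10.1
eef_pos: [0.5296, 0.2872, 0.1357]
tcp_rot: [3.141, 0.001, -3.102]
force: [-0.2, 0.0, -0.2]
grip_width: 0.0936
```

```bash
python3 d.py 0.500 0.035 0.13 3.185; python3 - <<'E'
from h import *
cv2.imwrite("pics/w3.png",bot.read_camera("wrist")[:,:,::-1])
E
```

```text
t 10.1 pos [0.5296 0.2872 0.1357] rpy [ 3.1415  0.001  -3.1022] F [-0.1719  0.0051 -0.2424] w 0.09357319837455508
rot deg [ 0.01  0.06 -0.23] shift after rot mm [  40.5 -250.7    5.7]
```

View pics/w3.png

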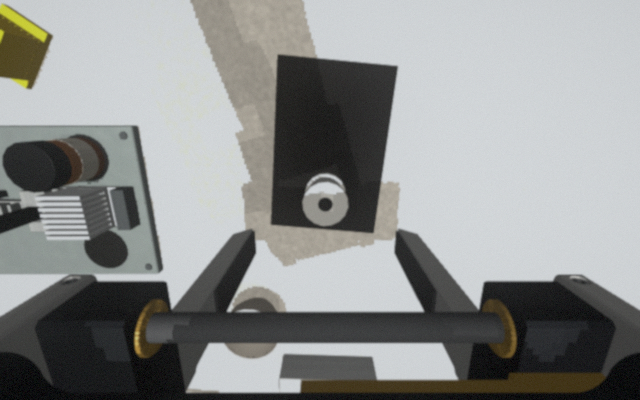

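The spool stands upright on the mat at (325,204). The jar is next.

Request:
{"method": "send_rows", "body": {"increments": [0,0,0,4,-25,0,1,0,0,0,6,-35,0,1,0,0,0,6,-40,0,1,0,0,0,6,-40,0,1,0,0,0,6,-40,0,1,0,0,0,6,-40,0,1,0,0,0,4,-20,0,1,0,0,0,2,-10,0,1,0,0,0,0,0,0,1]}}

```text
t: 11.05
eef_pos: [0.4883, 0.0275, 0.1176]
tcp_rot: [3.14, -0.025, -3.1]
force: [-0.8, 0.5, 0.0]
grip_width: 0.094
```

```bash
python3 d.py 0.500 0.035 0.042 3.185
```

```text
t 11.05 pos [0.4883 0.0275 0.1176] rpy [ 3.1403 -0.0251 -3.0998] F [-0.7953  0.5108  0.01  ] w 0.09402022972321226
rot deg [ 0.08 -1.44 -0.09] shift after rot mm [-12.    7.   75.6]
```

Request:
{"method": "send_rows", "body": {"increments": [0,-1.4,0,-6,4,0,1,0,0,0,-6,3,0,1,0,0,0,0,0,0,1,0,0,0,0,0,0,1]}}

```text
t: 11.45
eef_pos: [0.5005, 0.039, 0.1157]
tcp_rot: [3.139, -0.001, -3.096]
force: [-0.4, 0.2, 0.2]
grip_width: 0.094
```

```bash
python3 d.py 0.500 0.035 0.042 3.185;python3 - <<'E'
from h import *
m=bot.camera_model("wrist");im=bot.read_camera("wrist");cv2.imwrite("pics/w4.png",im[:,:,::-1])
E
```

```text
t 11.45 pos [0.5005 0.039  0.1157] rpy [ 3.1388 -0.0009 -3.0959] F [-0.4491  0.1723  0.1538] w 0.093969024871055
rot deg [ 0.16 -0.05  0.13] shift after rot mm [ 0.7 -4.  73.7]
```

View pics/w4.png

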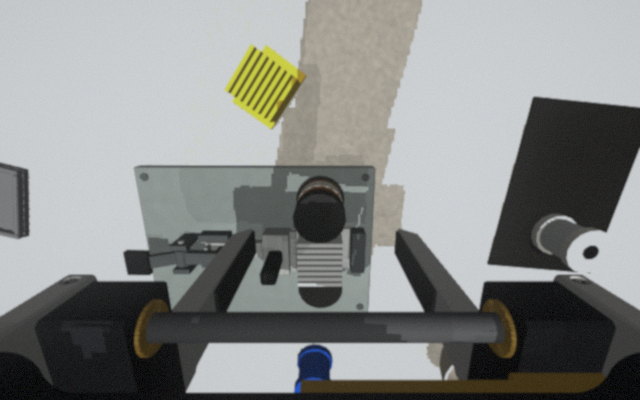

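The jar lid is at about (319,217) between the fingers, and the spool's empty spot shows at (320,297).

```bash
python3 - <<'E'
from h import *
m=bot.camera_model("wrist")
print(cast(m,(319.5,218),.072)); print(proj(m,[[.499,.0355,.072],[.499,.0355-.022,.072],[.499,.0355+.022,.072]]))
E
```

```text
[[0.4989 0.0349 0.072 ]]
[[320.2484 218.1613]
 [293.3481 217.0248]
 [347.0716 219.2944]]
```

Request:
{"method": "send_rows", "body": {"increments": [0,0,0,0,-4,15,1,0,0,0,0,0,25,1,0,0,0,0,0,20,1,0,0,0,0,0,8,1,0,0,0,0,0,0,1,0,0,0,0,0,0,1]}}

```text
t: 12.1
eef_pos: [0.5033, 0.0365, 0.0482]
tcp_rot: [3.14, 0.004, -3.093]
force: [-0.2, -0.6, -0.1]
grip_width: 0.0937
```

```bash
python3 d.py 0.4995 0.035 0.042 3.185
```

```text
t 12.1 pos [0.5033 0.0365 0.0482] rpy [ 3.1398  0.0044 -3.0926] F [-0.2293 -0.5759 -0.0876] w 0.09374981217252044
rot deg [0.1  0.25 0.32] shift after rot mm [ 3.8 -1.4  6.2]
```

Request:
{"method": "send_rows", "body": {"increments": [0,0.3,0.3,4,-1.5,5,1,0,0,0,0,0,1,1,0,0,0,0,0,0,1]}}

```text
t: 12.4
eef_pos: [0.5008, 0.0345, 0.0441]
tcp_rot: [3.141, 0.003, -3.098]
force: [0.3, 0.3, 0.1]
grip_width: 0.0941
```

```bash
python3 d.py 0.4995 0.035 0.042 3.185
```

```text
t 12.4 pos [0.5008 0.0345 0.0441] rpy [ 3.1407  0.0029 -3.098 ] F [0.2803 0.3448 0.09  ] w 0.09408244985373776
rot deg [0.05 0.17 0.01] shift after rot mm [1.3 0.5 2.1]
```

Request:
{"method": "send_rows", "body": {"increments": [0,0,0,0,0,0,-1,0,0,0,0,0,0,-1,0,0,0,0,0,0,-1,0,0,0,0,0,0,-1,0,0,0,0,0,0,-1,0,0,0,0,0,0,-1,0,0,0,0,0,0,-1,0,0,0,0,0,0,-1], "grip_force": 20}}

```text
t: 13.2
eef_pos: [0.5016, 0.0344, 0.0451]
tcp_rot: [3.141, 0.005, -3.098]
force: [0.1, 0.8, -0.2]
grip_width: 0.0439
```

```bash
python3 d.py 0.4995 0.035 0.042 3.185
```

```text
t 13.2 pos [0.5016 0.0344 0.0451] rpy [ 3.1411  0.0049 -3.098 ] F [ 0.061   0.7745 -0.1934] w 0.043935542845587185
rot deg [0.03 0.28 0.01] shift after rot mm [2.1 0.7 3.1]
```

Request:
{"method": "send_rows", "body": {"increments": [0,0,0,0,0,-10,-1,0,0,0,0,0,-20,-1,0,0,0,0,0,-30,-1,0,0,0,0,0,-30,-1,0,0,0,0,0,-15,-1,0,0,0,0,0,0,-1]}}

```text
t: 13.8
eef_pos: [0.4986, 0.0347, 0.154]
tcp_rot: [3.14, -0.001, -3.098]
force: [0.5, -0.7, -1.5]
grip_width: 0.0438
```

```bash
python3 d.py 0.438 0.2926 0.035 3.185
```

```text
t 13.8 pos [0.4986 0.0347 0.154 ] rpy [ 3.1398 -0.0006 -3.098 ] F [ 0.48   -0.7176 -1.5064] w 0.043752272505384715
rot deg [ 0.1  -0.03  0.01] shift after rot mm [ 49.4 260.2 119. ]
```

The jar is held (1.5 N).

Request:
{"method": "send_rows", "body": {"increments": [0,0,0,2,15,0,-1,0,0,0,4,30,0,-1,0,0,0,4,35,0,-1,0,0,0,5,35,0,-1,0,0,0,5,35,0,-1,0,0,0,5,35,0,-1,0,0,0,5,35,0,-1,0,0,0,3,20,0,-1,0,0,0,0,0,0,-1,0,0,0,0,0,0,-1]}}

```text
t: 14.8
eef_pos: [0.4412, 0.2872, 0.1417]
tcp_rot: [-3.141, -0.023, -3.098]
force: [-0.6, 0.5, -1.2]
grip_width: 0.0436
```

```bash
python3 d.py 0.438 0.2926 0.036 3.185
```

```text
t 14.8 pos [0.4412 0.2872 0.1417] rpy [-3.1415 -0.023  -3.0978] F [-0.5647  0.5007 -1.2138] w 0.04361542523096906
rot deg [-0.01 -1.32  0.02] shift after rot mm [  3.    5.6 105.7]
```

Request:
{"method": "send_rows", "body": {"increments": [0,-1.3,0,3,5,10,-1,0,0,0,0,0,30,-1,0,0,0,0,0,25,-1,0,0,0,0,0,15,-1,0,0,0,0,0,7,-1,0,0,0,0,0,0,-1,0,0,0,0,0,0,-1]}}

```text
t: 15.5
eef_pos: [0.4368, 0.2871, 0.0498]
tcp_rot: [-3.139, -0.003, -3.105]
force: [0.8, 0.1, -1.3]
grip_width: 0.0438
```

```bash
python3 d.py 0.438 0.2926 0.036 3.185
```

```text
t 15.5 pos [0.4368 0.2871 0.0498] rpy [-3.1392 -0.0032 -3.1048] F [ 0.7733  0.0842 -1.2541] w 0.043767941460931256
rot deg [-0.14 -0.18 -0.38] shift after rot mm [-1.4  5.4 13.8]
```

Request:
{"method": "send_rows", "body": {"increments": [-0.1,-0.2,0,0,4,6,-1,0,0,0,0,0,4,-1,0,0,0,0,0,3,-1,0,0,0,0,0,1,-1,0,0,0,0,0,0,-1]}}

```text
t: 16.0
eef_pos: [0.4388, 0.2921, 0.0373]
tcp_rot: [3.14, 0.006, -3.105]
force: [0.1, -0.6, -2.4]
grip_width: 0.0437
```

```bash
python3 d.py 0.438 0.2926 0.036 3.185
```

```text
t 16.0 pos [0.4388 0.2921 0.0373] rpy [ 3.1404  0.0055 -3.1052] F [ 0.1282 -0.6296 -2.4344] w 0.043731095581583924
rot deg [ 0.07  0.32 -0.4 ] shift after rot mm [0.8 0.5 1.3]
```

Request:
{"method": "send_rows", "body": {"increments": [0,0.3,0,0,0,2,-1,0,0,0,0,0,1,-1,0,0,0,0,0,0,-1,0,0,0,0,0,0,0.2,0,0,0,0,0,0,0.5,0,0,0,0,0,0,1,0,0,0,0,0,0,1,0,0,0,0,0,0,1,0,0,0,0,0,-20,1,0,0,0,0,0,-40,1,0,0,0,0,0,-40,1,0,0,0,0,0,-40,1,0,0,0,0,0,-10,1,0,0,0,0,0,0,1]}}

```text
t: 17.4
eef_pos: [0.439, 0.292, 0.1907]
tcp_rot: [3.141, -0.002, -3.105]
force: [-0.0, -0.2, -1.0]
grip_width: 0.0941
```

```bash
python3 d.py 0.558 -0.133 0.15 3.185; python3 - <<'E'
from h import *
cv2.imwrite("pics/w5.png",bot.read_camera("wrist")[:,:,::-1])
E
```

```text
t 17.4 pos [0.439  0.292  0.1907] rpy [ 3.1411 -0.0019 -3.1049] F [-0.0372 -0.18   -1.0337] w 0.09408233955916814
rot deg [ 0.03 -0.11 -0.39] shift after rot mm [-100.4 -429.7   40.7]
```

View pics/w5.png

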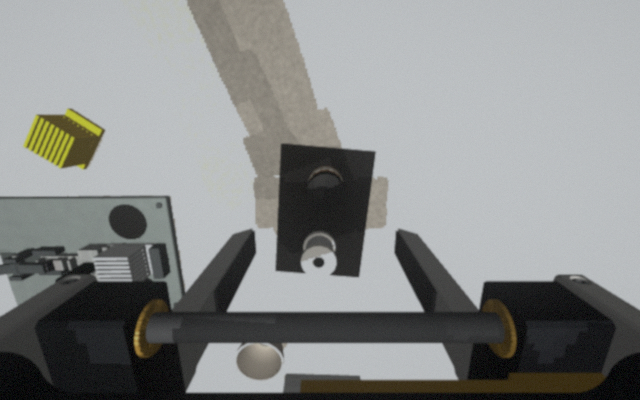

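Both stand upright on the mat, the jar at (323,180) and the spool at (318,260). Next I'll turn 90°, close the fingers and go to the pawl.

Request:
{"method": "send_rows", "body": {"increments": [0,0,8,0,0,0,0,0,0,8,0,0,0,-1,0,0,8,0,0,0,-1,0,0,8,0,0,0,-1,0,0,8,0,0,0,-1,0,0,8,0,0,0,-1,0,0,8,0,0,0,-1,0,0,8,0,0,0,-1,0,0,8,0,0,0,-1,0,0,8,0,0,0,-1,0,0,8,0,0,0,-1,0,0,0,0,0,0,-1]}}

```text
t: 18.65
eef_pos: [0.4229, 0.2852, 0.1568]
tcp_rot: [-3.089, 0.019, 1.579]
force: [1.0, -0.7, 0.1]
grip_width: 0.0021
```

```bash
python3 d.py 0.559 -0.134 0.13 1.6144
```

```text
t 18.65 pos [0.4229 0.2852 0.1568] rpy [-3.0891  0.0188  1.5786] F [ 0.9561 -0.6727  0.1423] w 0.002137590393613132
rot deg [-3.03  1.02 -2.08] shift after rot mm [-424.7  117.7   26.8]
```

Request:
{"method": "send_rows", "body": {"increments": [-3,1,-2,0,0,-10,-1,0,0,0,-15,5,-5,-1,0,0,0,-30,9,-5,-1,0,0,0,-38,11,-2,-1,0,0,0,-38,11,-2,-1,0,0,0,-38,11,-2,-1,0,0,0,-38,11,-2,-1,0,0,0,-38,11,-2,-1,0,0,0,-38,11,-2,-1,0,0,0,-38,11,0,-1,0,0,0,-38,11,0,-1,0,0,0,-30,8,0,-1,0,0,0,-15,4,0,-1,0,0,0,0,0,0,-1,0,0,0,0,0,0,-1]}}

```text
t: 20.15
eef_pos: [0.5556, -0.1139, 0.1625]
tcp_rot: [-3.105, -0.006, 1.665]
force: [1.3, 0.0, -0.2]
grip_width: 0.0004
```

```bash
python3 d.py 0.559 -0.134 0.07 1.6144; python3 - <<'E'
from h import *
cv2.imwrite("pics/w6.png",bot.read_camera("wrist")[:,:,::-1])
E
```

```text
t 20.15 pos [ 0.5556 -0.1139  0.1625] rpy [-3.1047 -0.0063  1.6647] F [ 1.3044  0.0269 -0.1992] w 0.0003983321856912137
rot deg [-2.12 -0.31  2.89] shift after rot mm [-20.3   2.5  92.5]
```

View pics/w6.png

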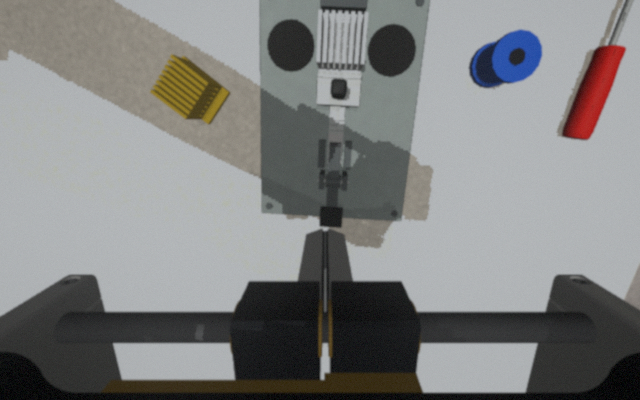

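The wrist view shows both empty spots at (291,45) and (391,50), the handle top at (339,88) and the pad at (331,216). I'll refine the jig pose from these.

```bash
python3 - <<'E'
from h import *
im=bot.read_camera("wrist");m=bot.camera_model("wrist");g=cv2.GaussianBlur(im,(3,3),0).astype(int).mean(2)
for n,M,z in [("spot-",roi(g<60,262,15,318,75),.012),("spot+",roi(g<60,364,20,420,80),.012),("pad",roi(g<55,315,200,348,226),.053),("handle",roi(g<55,325,75,352,102),.078)]:
    cs,_=cv2.findContours(M,cv2.RETR_EXTERNAL,cv2.CHAIN_APPROX_NONE);c=max(cs,key=cv2.contourArea)[:,0]
    w=(cast(m,c,z)[:,:2]*1000).astype(np.float32)
    print(n,cv2.boundingRect(c),cv2.minEnclosingCircle(w),cv2.minAreaRect(w))
E
```

```text
spot- (269, 21, 45, 50) ((499.8932189941406, 34.650718688964844), 23.452001571655273) ((500.130615234375, 34.50554275512695), (45.98210525512695, 45.91597366333008), 4.859781742095947)
spot+ (369, 26, 46, 50) ((603.8887939453125, 39.2378044128418), 23.542903900146484) ((604.0213623046875, 38.943031311035156), (46.22807312011719, 45.80278778076172), 5.1733927726745605)
pad (320, 200, 23, 26) ((559.13330078125, -129.99432373046875), 15.676690101623535) ((559.044677734375, -128.5228271484375), (23.2591609954834, 27.728403091430664), 6.2226667404174805)
handle (333, 81, 13, 18) ((553.9576416015625, -8.761089324951172), 7.445892810821533) ((554.2814331054688, -9.021851539611816), (10.31147575378418, 13.732232093811035), 5.888598918914795)
```

Request:
{"method": "send_rows", "body": {"increments": [-2.1,-0.3,2.9,0,0,0,-1,0,0,0,-11,2,20,-1,0,0,0,-11,2,30,-1,0,0,0,0,0,25,-1,0,0,0,0,0,8,-1,0,0,0,0,0,0,-1,0,0,0,0,0,0,-1]}}

```text
t: 20.95
eef_pos: [0.562, -0.1272, 0.0812]
tcp_rot: [3.135, 0.002, 1.627]
force: [-0.1, 0.2, 0.8]
grip_width: 0.0001
```

```bash
python3 d.py 0.5596 -0.136 0.053 1.6144
```

```text
t 20.95 pos [ 0.562  -0.1272  0.0812] rpy [3.1346 0.0019 1.6273] F [-0.0587  0.1692  0.8052] w 0.000123532927234777
rot deg [0.4  0.11 0.74] shift after rot mm [-8.7 -2.8 28.2]
```

Request:
{"method": "send_rows", "body": {"increments": [0.4,0.1,0.7,-8,-2.5,4,-1,0,0,0,0,0,8,-1,0,0,0,0,0,8,-1,0,0,0,0,0,0,-1,0,0,0,0,0,0,-1]}}

```text
t: 21.45
eef_pos: [0.5621, -0.1365, 0.0633]
tcp_rot: [3.136, 0.003, 1.615]
force: [0.1, -0.3, 0.1]
grip_width: 0.0005
```

```bash
python3 d.py 0.5596 -0.136 0.037 1.6144
```

```text
t 21.45 pos [ 0.5621 -0.1365  0.0633] rpy [3.1365 0.0028 1.6149] F [ 0.0735 -0.2645  0.0659] w 0.0005304397468070508
rot deg [0.29 0.16 0.03] shift after rot mm [ 0.6 -2.5 26.3]
```

Request:
{"method": "send_rows", "body": {"increments": [0,0,0,0,-3,5,-1,0,0,0,0,0,5,-1,0,0,0,0,0,5,-1,0,0,0,0,0,5,-1,0,0,0,0,0,4,-1,0,0,0,0,0,0,-1]}}

```text
t: 22.05
eef_pos: [0.5602, -0.1405, 0.0403]
tcp_rot: [3.135, 0.01, 1.616]
force: [-0.5, -0.8, 1.6]
grip_width: 0.0005
```

```bash
python3 d.py 0.5596 -0.136 0.037 1.6144
```

```text
t 22.05 pos [ 0.5602 -0.1405  0.0403] rpy [3.1352 0.0103 1.6165] F [-0.5177 -0.7909  1.6197] w 0.0004512977572555431
rot deg [0.37 0.59 0.12] shift after rot mm [ 4.6 -0.4  3.3]
```

Request:
{"method": "send_rows", "body": {"increments": [0,0.5,0,3,0,4,-1,0,0,0,0,0,4,-1,0,0,0,0,0,0,-1]}}

```text
t: 22.35
eef_pos: [0.5627, -0.1409, 0.0367]
tcp_rot: [3.131, 0.008, 1.618]
force: [-0.6, -1.0, 1.2]
grip_width: 0.0002
```

```bash
python3 d.py 0.5596 -0.136 0.035 1.6144
```

```text
t 22.35 pos [ 0.5627 -0.1409  0.0367] rpy [3.1314 0.0076 1.618 ] F [-0.5648 -1.0208  1.1922] w 0.00018165509906501907
rot deg [0.58 0.43 0.21] shift after rot mm [ 5.  -2.9  1.7]
```

Request:
{"method": "send_rows", "body": {"increments": [0,0,0,0,-2,2,-1,0,0,0,0,0,-20,-1,0.5,0.4,0,0,0,-30,-1,0,0,0,0,0,-40,-1,0,0,0,0,0,-30,0,0,0,0,0,0,0,0]}}

```text
t: 22.95
eef_pos: [0.5596, -0.1365, 0.155]
tcp_rot: [3.14, -0.009, 1.617]
force: [0.7, -0.8, -0.1]
grip_width: 0.013
```

```bash
python3 d.py 0.5538 -0.0071 0.058 1.6144; python3 - <<'E'
from h import *
im=bot.read_camera("wrist")[:,:,::-1]
cv2.imwrite("pics/w7.png",im);cv2.imwrite("pics/w7c.png",cv2.resize(im[60:240,240:440],None,fx=3.3,fy=3.3,interpolation=cv2.INTER_CUBIC))
E
```

```text
t 22.95 pos [ 0.5596 -0.1365  0.155 ] rpy [ 3.1399 -0.0093  1.617 ] F [ 0.7245 -0.7802 -0.1197] w 0.01295519410293013
rot deg [ 0.1  -0.54  0.15] shift after rot mm [129.6  -0.1  97. ]
```

View pics/w7c.png

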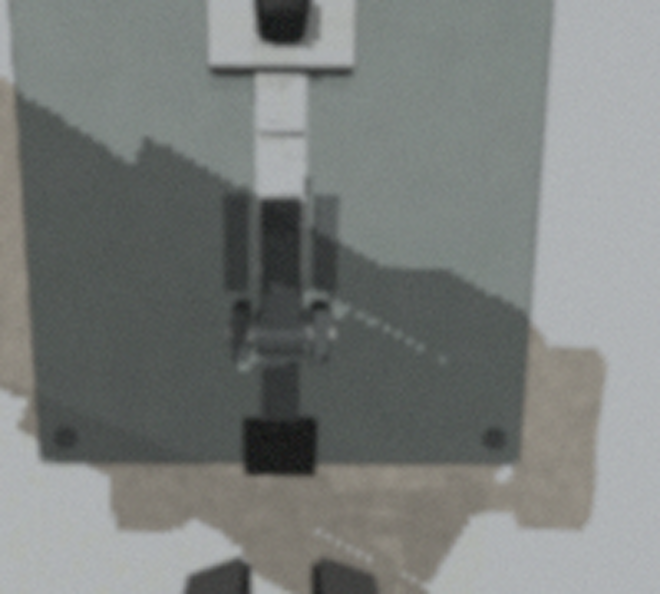

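The pad is lower now. Going to the handle next.

Request:
{"method": "send_rows", "body": {"increments": [0,-0.5,0,15,0,0,0.1,0,0,0,30,0,0,0.1,0,0,0,35,0,0,0.1,0,0,0,30,0,0,0.1,0,0,0,15,0,10,0.1,0,0,0,0,0,20,0.1,0,0,0,0,0,0,0.1,0,0,0,0,0,0,0.1]}}

```text
t: 23.8
eef_pos: [0.5422, -0.0025, 0.1033]
tcp_rot: [-3.116, -0.014, 1.615]
force: [-0.2, 0.2, -0.1]
grip_width: 0.0515
```

```bash
python3 d.py 0.5538 -0.0071 0.042 1.6144; python3 - <<'E'
from h import *
im=bot.read_camera("wrist")[:,:,::-1]
cv2.imwrite("pics/w8.png",im)
E
```

```text
t 23.8 pos [ 0.5422 -0.0025  0.1033] rpy [-3.1163 -0.0138  1.615 ] F [-0.2182  0.2256 -0.062 ] w 0.05154800382984395
rot deg [-1.45 -0.79  0.05] shift after rot mm [-5.1 11.3 61.3]
```

View pics/w8.png

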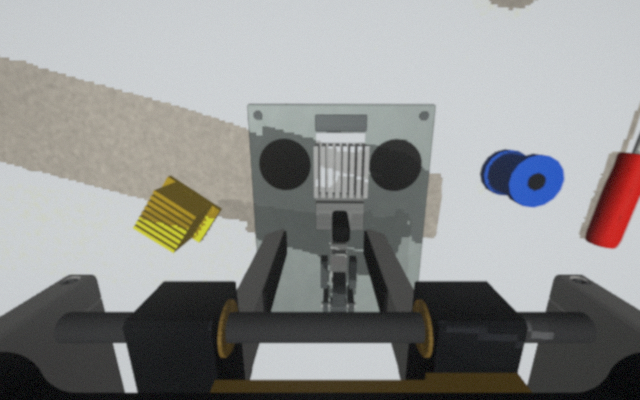

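The handle at (340,225) lies between the fingers, about 11 mm off-centre. I'll correct that and descend.

Request:
{"method": "send_rows", "body": {"increments": [-1.4,-0.8,0,0,0,0,0.1,0,0,0,-2,5,5,0.1,0,0,0,-3,6,10,0.1,0,0,0,0,0,0,0.1,0,0,0,0,0,0,0.1]}}

```text
t: 24.35
eef_pos: [0.5556, -0.0095, 0.0883]
tcp_rot: [3.138, 0.002, 1.612]
force: [-0.4, 0.7, -0.4]
grip_width: 0.0516
```

```bash
python3 d.py 0.5538 -0.0071 0.042 1.6144
```

```text
t 24.35 pos [ 0.5556 -0.0095  0.0883] rpy [3.1378 0.0021 1.6123] F [-0.4136  0.6941 -0.3769] w 0.05159700360359273
rot deg [ 0.22  0.12 -0.12] shift after rot mm [ 2.5 -1.7 46.3]
```

Request:
{"method": "send_rows", "body": {"increments": [0.2,0,0,1,-2,15,0.1,0,0,0,0,0,15,0.1,0,0,0,0,0,10,0.1,0,0,0,0,0,5,0.1,0,0,0,0,0,0,0.1,0,0,0,0,0,0,0.1]}}

```text
t: 24.95
eef_pos: [0.5525, -0.0084, 0.038]
tcp_rot: [-3.139, 0.001, 1.612]
force: [-0.1, -0.7, 0.0]
grip_width: 0.0513
```

```bash
python3 d.py 0.5538 -0.0071 0.044 1.6144
```

```text
t 24.95 pos [ 0.5525 -0.0084  0.038 ] rpy [-3.1392  0.0014  1.6123] F [-0.0522 -0.7223  0.0144] w 0.051290757963980894
rot deg [-0.14  0.08 -0.12] shift after rot mm [ 1.2  1.4 -6. ]
```

Request:
{"method": "send_rows", "body": {"increments": [0,0,0,0,1,-6,0.1,0,0,0,0,0,0,-1,0,0,0,0,0,0,-1,0,0,0,0,0,0,-1,0,0,0,0,0,0,-1,0,0,0,0,0,0,-1,0,0,0,0,0,0,-1], "grip_force": 20}}

```text
t: 25.65
eef_pos: [0.5542, -0.0086, 0.0467]
tcp_rot: [-3.14, 0.002, 1.613]
force: [-3.1, -0.2, 3.0]
grip_width: 0.0139
```

```bash
python3 d.py 0.5551 -0.0371 0.044 1.6144
```

```text
t 25.65 pos [ 0.5542 -0.0086  0.0467] rpy [-3.1404  0.0025  1.6128] F [-3.1458 -0.1742  2.9982] w 0.013945352948369094
rot deg [-0.07  0.14 -0.09] shift after rot mm [-28.5  -0.3   2.7]
```

The grip width of 13.9 mm matches the 14 mm post. Pulling back.

Request:
{"method": "send_rows", "body": {"increments": [0,0,0,-4,0,0,-1,0,0,0,-6,0,0,-1,0,0,0,-6,0,0,-1,0,0,0,-6,0,0,-1,0,0,0,-6,0,0,-1,0,0,0,0,0,0,-1]}}

```text
t: 26.25
eef_pos: [0.5555, -0.0379, 0.0467]
tcp_rot: [-3.141, 0.0, 1.613]
force: [-1.8, 1.0, 2.6]
grip_width: 0.0141
```

```bash
python3 d.py 0.5551 -0.0371 0.044 1.6144
```

```text
t 26.25 pos [ 0.5555 -0.0379  0.0467] rpy [-3.1407  0.0003  1.6125] F [-1.8386  1.0152  2.6205] w 0.01407727092126063
rot deg [-0.05  0.02 -0.11] shift after rot mm [ 0.8 -0.3  2.7]
```

The bar moved about 29 mm. I'll release it, rise and check.

Request:
{"method": "send_rows", "body": {"increments": [0,0,0,0,0,0,0.1,0,0,0,0,0,0,0.1,0,0,0,0,0,0,0.1,0,0,0,0,0,-20,0.1,0,0,0,0,0,-40,0.6,0,0,0,0,0,-40,1,0,0,0,0,0,-30,1,0,0,0,0,0,0,1]}}

```text
t: 27.05
eef_pos: [0.5552, -0.0389, 0.1794]
tcp_rot: [-3.139, 0.002, 1.612]
force: [-0.6, -0.5, 0.6]
grip_width: 0.0742
```

```bash
python3 d.py 0.5519 0.0369 0.10 1.6144; python3 - <<'E'
from h import *
im=bot.read_camera("wrist")[:,:,::-1]
cv2.imwrite("pics/w9.png",im)
E
```

```text
t 27.05 pos [ 0.5552 -0.0389  0.1794] rpy [-3.1395  0.0022  1.6123] F [-0.5925 -0.4535  0.5956] w 0.07416894877163147
rot deg [-0.12  0.13 -0.12] shift after rot mm [75.9  0.1 79.4]
```

View pics/w9.png

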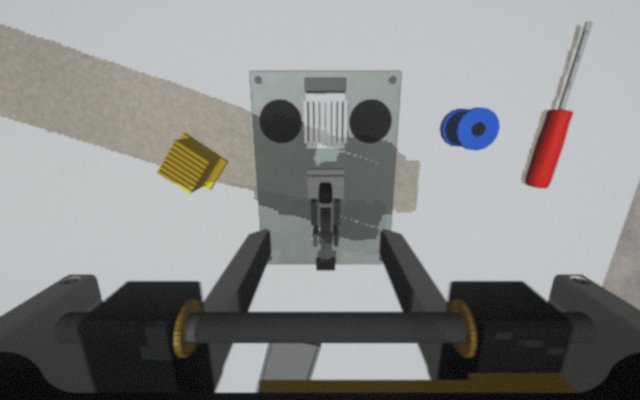

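The clamp bar is back, with the foot exposed at about (325,157). I'll check the pad height against its projections at different pawl angles.

```bash
python3 - <<'E'
from h import *
o=np.array([.5519,.0369,0]);yw=.0441
def J(p): return o+R.from_euler("z",yw).apply(np.array(p)/1000)
im=bot.read_camera("scene");m=bot.camera_model("scene");w=bot.camera_model("wrist");wi=bot.read_camera("wrist")
for a in [0,.2,.3,.43,.5]:
    y=-36*np.cos(a)-17*np.sin(a);z=17*np.cos(a)-36*np.sin(a)
    P=J([0,-135+y,36+z]);print(a,proj(m,P),proj(w,P))
g=wi.astype(int).mean(2);M=roi(g<45,312,252,342,276);v,u=np.nonzero(M);print("wrist pad",u.min(),u.max(),v.min(),v.max())
cv2.imwrite("pics/s1.png",cv2.resize(im[160:250,230:380,::-1],None,fx=5,fy=5,interpolation=cv2.INTER_CUBIC))
E
```

```text
0 [[255.4259 191.076 ]] [[328.764 274.042]]
0.2 [[254.5566 193.4391]] [[328.7354 272.7436]]
0.3 [[254.3982 194.6739]] [[328.7216 271.6254]]
0.43 [[254.4685 196.3052]] [[328.7045 269.7482]]
0.5 [[254.6344 197.1869]] [[328.6958 268.5548]]
wrist pad 320 336 261 271
```

View pics/s1.png

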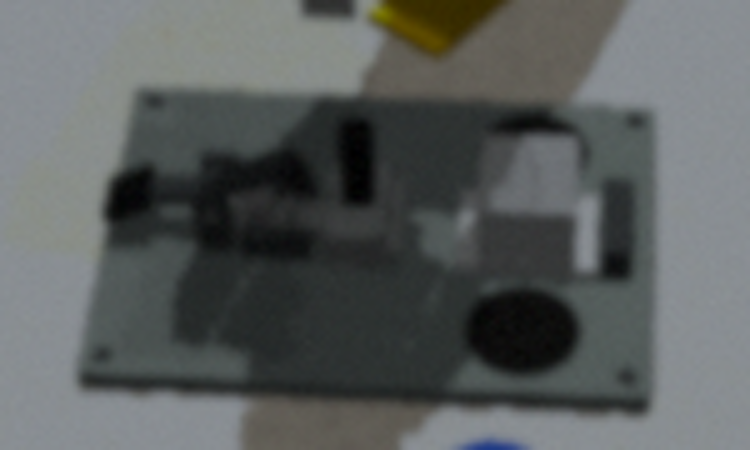

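The pad top is at scene (256,196), which fits about 0.43 rad, so the pawl is lifted. Now the heat sink, gripped across x. The yellow look-alike at (193,163) stays put; the aluminium one is in the jig nest at (325,122).

Request:
{"method": "send_rows", "body": {"increments": [0,0,0,15,0,0,1,0,0,0,25,0,0,1,0,0,0,25,0,20,1,0,0,0,10,0,30,1,0,0,0,0,0,20,1,0,0,0,0,0,0,1,0,0,0,0,0,0,1]}}

```text
t: 27.9
eef_pos: [0.5388, 0.0461, 0.0895]
tcp_rot: [-3.11, -0.006, 1.613]
force: [1.1, 0.2, -0.1]
grip_width: 0.0941
```

```bash
python3 d.py 0.5519 0.0369 0.025 1.6144; python3 - <<'E'
from h import *
im=bot.read_camera("wrist")[:,:,::-1]
cv2.imwrite("pics/w10.png",im)
E
```

```text
t 27.9 pos [0.5388 0.0461 0.0895] rpy [-3.1096 -0.0064  1.6127] F [ 1.1421  0.1538 -0.1479] w 0.09407114718606487
rot deg [-1.83 -0.37 -0.09] shift after rot mm [-9.8 12.6 64.5]
```

View pics/w10.png

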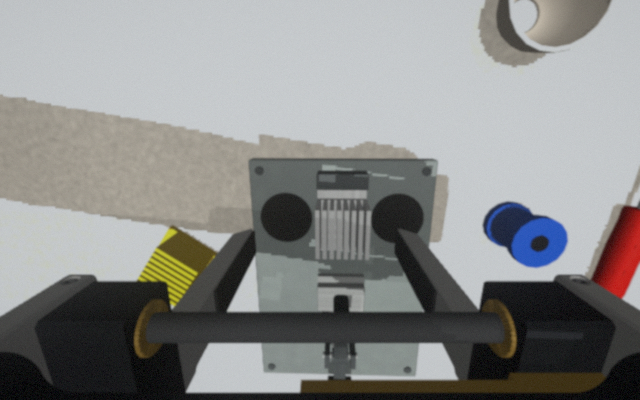

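Request:
{"method": "send_rows", "body": {"increments": [-1.8,-0.4,0,0,0,0,1,0,0,0,-5,6,0,1,0,0,0,-5,6,5,1,0,0,0,0,0,0,1,0,0,0,0,0,0,1]}}

```text
t: 28.45
eef_pos: [0.5553, 0.0345, 0.0878]
tcp_rot: [3.136, 0.002, 1.611]
force: [0.1, 0.4, -0.8]
grip_width: 0.0941
```

```bash
python3 d.py 0.5519 0.0369 0.025 1.6144;  python3 - <<'E'
from h import *
m=bot.camera_model("wrist");im=bot.read_camera("wrist")[:,:,::-1]
cv2.imwrite("pics/w11.png",im)
o=np.array([.5519,.0369,0]);J=lambda p:o+R.from_euler("z",.0441).apply(np.array(p)/1000)
print(proj(m,[J(p) for p in [(-22,21,54),(22,21,54),(22,-21,54),(-22,-21,54)]]))
E
```

```text
t 28.45 pos [0.5553 0.0345 0.0878] rpy [3.1363 0.0016 1.6106] F [ 0.1311  0.3639 -0.8328] w 0.09409956092764009
rot deg [ 0.3   0.09 -0.22] shift after rot mm [ 2.5 -3.3 62.8]
[[292.1295 195.3109]
 [349.7674 195.0006]
 [348.7171 245.3969]
 [293.9863 245.735 ]]
```

View pics/w11.png

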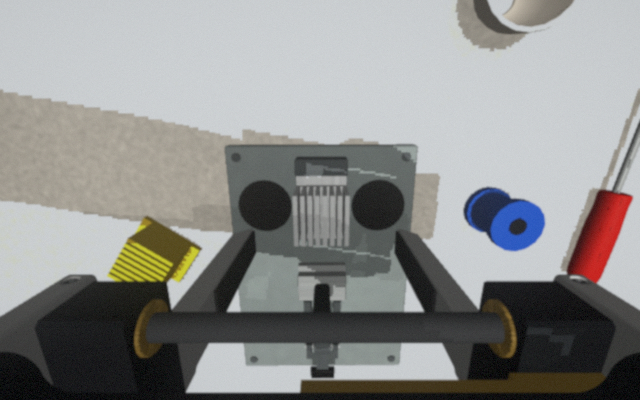

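The fins are at (293–349, 187–246), where predicted. Descending.

Request:
{"method": "send_rows", "body": {"increments": [0.3,0,-0.2,2,-3.5,15,1,0,0,0,0,0,20,1,0,0,0,0,0,15,1,0,0,0,0,0,6,1,0,0,0,0,0,0,1,0,0,0,0,0,0,1]}}

```text
t: 29.1
eef_pos: [0.5498, 0.0371, 0.0268]
tcp_rot: [-3.138, 0.001, 1.615]
force: [-0.2, 1.0, 0.4]
grip_width: 0.0939
```

```bash
python3 d.py 0.5519 0.0369 0.025 1.6144
```

```text
t 29.1 pos [0.5498 0.0371 0.0268] rpy [-3.1382  0.001   1.6151] F [-0.2401  1.0179  0.4434] w 0.09391350086007445
rot deg [-0.19  0.06  0.04] shift after rot mm [-0.3  2.1  1.8]
```

Request:
{"method": "send_rows", "body": {"increments": [-0.2,0,0,0,2,1,1,0,0,0,0,0,0,-1,0,0,0,0,0,0,-1,0,0,0,0,0,0,-1,0,0,0,0,0,0,-1,0,0,0,0,0,0,-1,0,0,0,0,0,0,-1,0,0,0,0,0,0,-1,0,0,0,0,0,0,-1], "grip_force": 25}}

```text
t: 30.0
eef_pos: [0.5536, 0.037, 0.0283]
tcp_rot: [3.137, 0.002, 1.615]
force: [-0.3, 0.7, -0.6]
grip_width: 0.0441
```

```bash
python3 d.py 0.5519 0.0369 0.025 1.6144
```

```text
t 30.0 pos [0.5536 0.037  0.0283] rpy [3.1372 0.0019 1.6153] F [-0.2876  0.6512 -0.6439] w 0.044133141172906266
rot deg [0.25 0.11 0.05] shift after rot mm [-0.1 -1.7  3.3]
```

Request:
{"method": "send_rows", "body": {"increments": [0,0,0,0,0,-6,-1,0,0,0,0,0,-12,-1,0,0,0,0,0,-25,-1,0,0,0,0,0,-35,-1,0,0,0,0,0,-25,-1,0,0,0,0,0,-10,-1,0,0,0,0,0,0,-1]}}

```text
t: 30.7
eef_pos: [0.5512, 0.0376, 0.1465]
tcp_rot: [3.14, 0.001, 1.615]
force: [-0.7, 0.1, -2.5]
grip_width: 0.0438
```

```bash
python3 d.py 0.5107 -0.3175 0.10 1.355
```

```text
t 30.7 pos [0.5512 0.0376 0.1465] rpy [3.1403 0.001  1.6153] F [-0.7028  0.0523 -2.4964] w 0.04384931843620965
rot deg [ 0.08  0.05 14.91] shift after rot mm [-355.5   36.4   46.5]
```

The load is 2.5 N with a 43.8 mm grip, so the heat sink is held. Carrying it to the tray.

Request:
{"method": "send_rows", "body": {"increments": [0,0,0,-15,-2,0,-1,0,0,0,-25,-4,0,-1,0,0,0,-30,-5,0,-1,0,0,0,-30,-5,0,-1,0,0,0,-30,-5,0,-1,0,0,0,-30,-5,0,-1,0,0,0,-30,-5,0,-1,0,0,0,-30,-5,0,-1,0,0,0,-30,-5,0,-1,0,0,0,-30,-5,0,-1,0,0,0,-30,-5,0,-1,0,0,0,-25,-3,0,-1,0,0,0,-15,-2,0,-1,0,0,0,0,0,0,-1,0,0,0,0,0,0,-1]}}

```text
t: 32.2
eef_pos: [0.4901, -0.3323, 0.1197]
tcp_rot: [-3.107, -0.02, 1.611]
force: [0.0, 1.2, -1.9]
grip_width: 0.0439
```

```bash
python3 d.py 0.5107 -0.3175 0.10 1.357
```

```text
t 32.2 pos [ 0.4901 -0.3323  0.1197] rpy [-3.1071 -0.0197  1.6112] F [ 0.0105  1.2033 -1.8688] w 0.04393580656512769
rot deg [-2.11 -0.87 14.58] shift after rot mm [18.9 17.  19.7]
```

Request:
{"method": "send_rows", "body": {"increments": [-1.1,-0.4,5,0,0,-5,-1,-1,-0.4,5,0,0,-3,-1,0,0,4.5,0,0,0,-1,0,0,0,9,8,0,-1,0,0,0,9,8,0,-1,0,0,0,0,0,0,-1,0,0,0,0,0,0,-1]}}

```text
t: 32.9
eef_pos: [0.5117, -0.3088, 0.1254]
tcp_rot: [-3.138, -0.007, 1.361]
force: [0.3, -0.6, -1.8]
grip_width: 0.0439
```

```bash
python3 d.py 0.5107 -0.3175 0.04 1.357; python3 - <<'E'
from h import *
m=bot.camera_model("wrist");im=bot.read_camera("wrist")[:,:,::-1]
cv2.imwrite("pics/w12.png",im)
m=bot.camera_model("top");im=bot.read_camera("top")[:,:,::-1]
cv2.imwrite("pics/t12.png",cv2.resize(im[190:270,400:500],None,fx=6,fy=6,interpolation=cv2.INTER_CUBIC))
E
```

```text
t 32.9 pos [ 0.5117 -0.3088  0.1254] rpy [-3.1382 -0.0073  1.361 ] F [ 0.2769 -0.6177 -1.7917] w 0.04387386007722942
rot deg [-0.19 -0.42  0.23] shift after rot mm [-8.8  0.8 85.4]
```

View pics/w12.png

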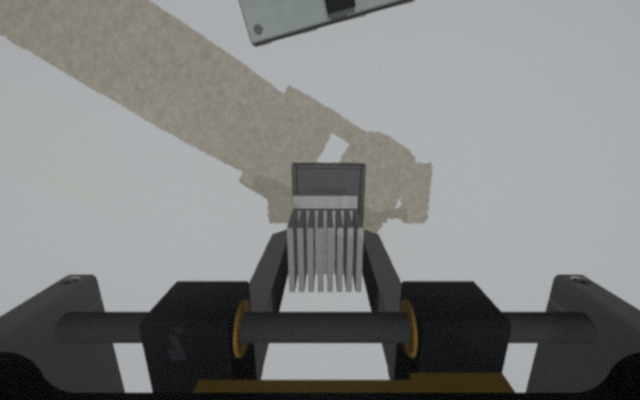

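The heat sink (287–364) hangs parallel to the tray edges (292–365). Lowering it.

Request:
{"method": "send_rows", "body": {"increments": [-0.2,-0.4,0.2,-8,1,10,-1,0,0,0,0,0,25,-1,0,0,0,0,0,25,-1,0,0,0,0,0,12,-1,0,0,0,0,0,5,-1,0,0,0,0,0,0,-1,0,0,0,0,0,0,-1]}}

```text
t: 33.7
eef_pos: [0.5102, -0.3216, 0.045]
tcp_rot: [3.139, 0.003, 1.354]
force: [-1.5, -0.4, -2.4]
grip_width: 0.0434
```

```bash
python3 d.py 0.5107 -0.3175 0.022 1.357
```

```text
t 33.7 pos [ 0.5102 -0.3216  0.045 ] rpy [3.139  0.0032 1.354 ] F [-1.4692 -0.3779 -2.4439] w 0.043429454169285724
rot deg [ 0.15  0.18 -0.17] shift after rot mm [ 4.1 -0.4 23. ]
```

Request:
{"method": "send_rows", "body": {"increments": [0.1,0.2,-0.2,4,0,8,-1,0,0,0,0,0,7,-1,0,0,0,0,0,4,-1,0,0,0,0,0,2,-1,0,0,0,0,0,0,-1,0,0,0,0,0,0,-1]}}

```text
t: 34.3
eef_pos: [0.5128, -0.3186, 0.0249]
tcp_rot: [3.137, 0.002, 1.358]
force: [0.1, 0.4, -1.0]
grip_width: 0.0439
```

```bash
python3 d.py 0.5107 -0.3175 0.022 1.357
```

```text
t 34.3 pos [ 0.5128 -0.3186  0.0249] rpy [3.1366 0.0019 1.3583] F [ 0.1423  0.3966 -1.0491] w 0.043943723625054915
rot deg [0.28 0.11 0.08] shift after rot mm [ 0.7 -2.3  2.9]
```

Request:
{"method": "send_rows", "body": {"increments": [0.3,0,0,0,-1.5,2.5,-1,0,0,0,0,0,2,-1,0,0,0,0,0,0,-1,0,0,0,0,0,0,-1]}}

```text
t: 34.7
eef_pos: [0.5117, -0.3188, 0.0215]
tcp_rot: [3.142, 0.003, 1.358]
force: [0.4, -0.5, -2.1]
grip_width: 0.0437
```

```bash
python3 d.py 0.5107 -0.3175 0.022 1.357
```

```text
t 34.7 pos [ 0.5117 -0.3188  0.0215] rpy [3.1415 0.0027 1.3584] F [ 0.3591 -0.4981 -2.0587] w 0.04372592426473582
rot deg [0.   0.15 0.08] shift after rot mm [ 1.1 -1.3 -0.5]
```

Request:
{"method": "send_rows", "body": {"increments": [0,0,0,0,0,2,-1,0,0,0,0,0,1,-1,0,0,0,0,0,0,-1,0,0,0,0,0,0,0.1,0,0,0,0,0,0,0.4,0,0,0,0,0,0,0.8,0,0,0,0,0,0,1,0,0,0,0,0,-15,1,0,0,0,0,0,-35,1,0,0,0,0,0,-40,1,0,0,0,0,0,-40,1,0,0,0,0,0,-20,1,0,0,0,0,0,0,1]}}

```text
t: 36.0
eef_pos: [0.5128, -0.3193, 0.1819]
tcp_rot: [3.139, 0.004, 1.359]
force: [-0.3, -0.4, -0.3]
grip_width: 0.094
```

```bash
python3 d.py 0.529 0.287 0.15 3.185; python3 - <<'E'
from h import *
m=bot.camera_model("wrist");im=bot.read_camera("wrist")[:,:,::-1]
cv2.imwrite("pics/w13.png",im)
E
```

```text
t 36.0 pos [ 0.5128 -0.3193  0.1819] rpy [3.1388 0.0044 1.3585] F [-0.3327 -0.4195 -0.2931] w 0.09404114825620757
rot deg [  -0.12    0.32 -104.65] shift after rot mm [-42.5 605.1  31.9]
```

View pics/w13.png

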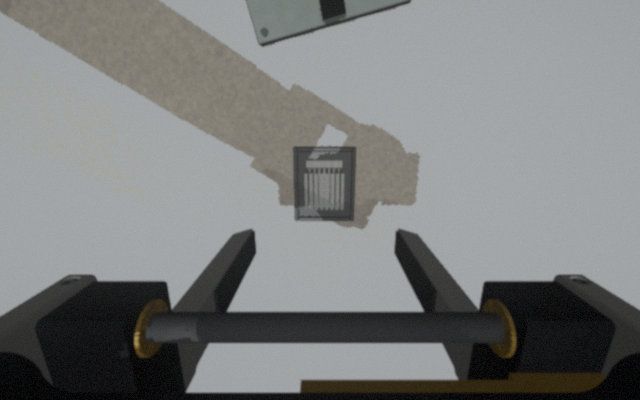

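The heat sink lies flat in the tray, its fins at (305–345, 165–212) inside the rim at (294–355, 147–221). Going back to the mat for the spool.

Request:
{"method": "send_rows", "body": {"increments": [0,0,0,15,-3,-20,1,0,0,0,30,-6,-20,1,0,0,0,42,-8,-10,1,0,0,0,42,-8,-4,1,0,0,0,42,-8,-4,1,0,0,0,42,-8,-4,1,0,0,0,42,-8,-4,1,0,0,0,42,-8,-4,1,0,0,0,42,-8,-4,1,0,0,0,42,-8,-4,1,0,0,0,42,-8,-4,1,0,0,0,42,-8,-4,1,0,0,0,42,-8,-4,1,0,0,0,42,-8,-4,1,0,0,0,30,-5,-4,1,0,0,0,15,-3,0,1,0,0,0,0,0,0,1]}}

```text
t: 37.75
eef_pos: [0.5158, 0.3099, 0.2534]
tcp_rot: [-3.098, 0.007, 1.354]
force: [0.3, -0.8, 0.1]
grip_width: 0.0938
```

```bash
python3 d.py 0.529 0.287 0.2 3.185
```

```text
t 37.75 pos [0.5158 0.3099 0.2534] rpy [-3.0983  0.0067  1.3538] F [ 0.3083 -0.7867  0.0864] w 0.09378771951435476
rot deg [  -2.1    -2.   -104.91] shift after rot mm [-12.2 -23.5  53.4]
```

Request:
{"method": "send_rows", "body": {"increments": [-1,0,-8,0,0,0,1,-1,0,-8,0,0,0,1,0,0,-8,0,0,0,1,0,0,-8,0,0,0,1,0,0,-8,0,0,0,1,0,0,-8,0,0,0,1,0,0,-8,0,0,0,1,0,0,-8,0,0,0,1,0,0,-8,0,0,0,1,0,0,-8,0,0,0,1,0,0,-8,0,0,0,1,0,0,-8,0,0,0,1,0,0,-8,0,0,0,1,0,0,0,0,0,0,1]}}

```text
t: 39.15
eef_pos: [0.5132, 0.284, 0.2374]
tcp_rot: [-3.128, -0.033, -3.063]
force: [0.1, 0.8, 0.5]
grip_width: 0.0939
```

```bash
python3 d.py 0.529 0.287 0.13 3.185; python3 - <<'E'
from h import *
m=bot.camera_model("wrist");im=bot.read_camera("wrist")[:,:,::-1]
cv2.imwrite("pics/w14.png",im)
E
```

```text
t 39.15 pos [0.5132 0.284  0.2374] rpy [-3.1278 -0.0332 -3.0628] F [0.0892 0.8087 0.4579] w 0.0938785085746981
rot deg [-0.82 -1.89  2.04] shift after rot mm [-15.9   2.3 107.4]
```

View pics/w14.png

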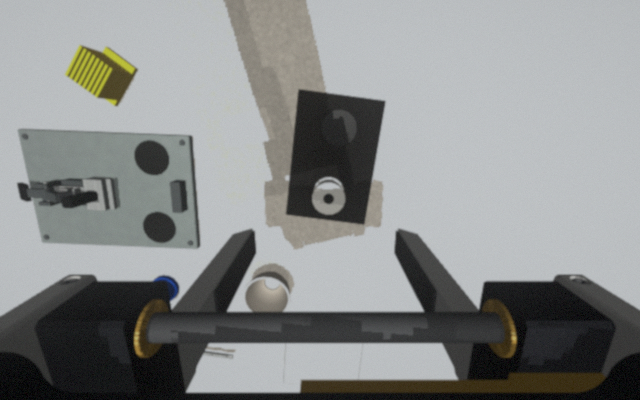

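The spool is at (329,198) and the jar at (340,127), both upright. Approaching the spool.

Request:
{"method": "send_rows", "body": {"increments": [-0.8,-1.9,2,0,0,10,1,0,0,0,-8,1,35,1,0,0,0,-8,1,35,1,0,0,0,0,0,15,1,0,0,0,0,0,0,1,0,0,0,0,0,0,1]}}

```text
t: 39.8
eef_pos: [0.5303, 0.2823, 0.1405]
tcp_rot: [-3.141, 0.003, -3.121]
force: [-0.2, -0.6, 0.5]
grip_width: 0.094
```

```bash
python3 d.py 0.5295 0.2873 0.015 3.183;python3 - <<'E'
from h import *
m=bot.camera_model("wrist");im=bot.read_camera("wrist")
cv2.imwrite("pics/w15.png",im[:,:,::-1])
print(proj(m,[.528,.2873,.051]))
E
```

```text
t 39.8 pos [0.5303 0.2823 0.1405] rpy [-3.1411  0.003  -3.121 ] F [-0.2077 -0.5592  0.5157] w 0.09403555749397603
rot deg [-0.03  0.17 -1.2 ] shift after rot mm [  0.6   5.  125.5]
[[329.7737 201.3797]]
```

View pics/w15.png

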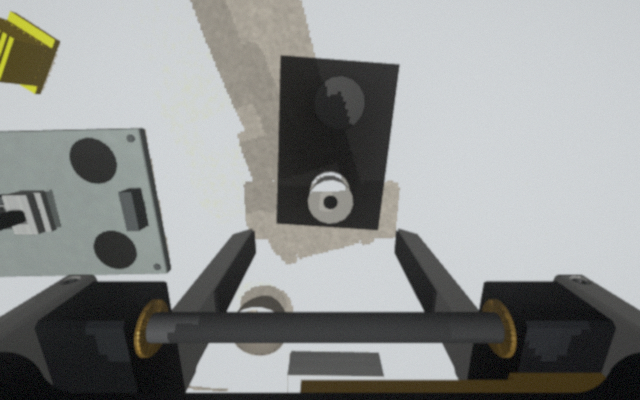

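The spool's hole at (330,202) matches the predicted (329.8, 201.4). Descending.

Request:
{"method": "send_rows", "body": {"increments": [0,0,-1.2,0,4,20,1,0,0,0,0,0,35,1,0,0,0,0,0,30,1,0,0,0,0,0,15,1,0,0,0,0,0,6,1,0,0,0,0,0,0,1,0,0,0,0,0,0,1]}}

```text
t: 40.55
eef_pos: [0.5402, 0.29, 0.0456]
tcp_rot: [3.136, 0.026, -3.101]
force: [0.2, 0.4, -0.6]
grip_width: 0.0935
```

```bash
python3 d.py 0.5295 0.2873 0.014 3.183
```

```text
t 40.55 pos [0.5402 0.29   0.0456] rpy [ 3.136   0.0258 -3.1008] F [ 0.1815  0.3617 -0.6292] w 0.0935314513250873
rot deg [ 0.32  1.48 -0.03] shift after rot mm [10.8 -2.2 31.6]
```

Request:
{"method": "send_rows", "body": {"increments": [0.3,1.5,0,5,-2,0,1,0,0,0,4,0,8,1,0,0,0,0,0,12,1,0,0,0,0,0,6,1,0,0,0,0,0,0,1,0,0,0,0,0,0,1]}}

```text
t: 41.15
eef_pos: [0.5325, 0.2881, 0.0205]
tcp_rot: [3.14, 0.002, -3.101]
force: [-0.6, 0.7, -0.5]
grip_width: 0.0935
```

```bash
python3 d.py 0.5295 0.2873 0.014 3.183
```

```text
t 41.15 pos [0.5325 0.2881 0.0205] rpy [ 3.1404  0.0023 -3.1008] F [-0.6294  0.6901 -0.546 ] w 0.0934661290475871
rot deg [ 0.07  0.13 -0.03] shift after rot mm [ 3.  -0.6  6.5]
```

Request:
{"method": "send_rows", "body": {"increments": [0,0,0,3,-1,4,1,0,0,0,0,0,2,1,0,0,0,0,0,0,1,0,0,0,0,0,0,-1,0,0,0,0,0,0,-1,0,0,0,0,0,0,-1,0,0,0,0,0,0,-1,0,0,0,0,0,0,-1,0,0,0,0,0,0,-1,0,0,0,0,0,0,-1,0,0,0,0,0,0,-1], "grip_force": 25}}

```text
t: 42.25
eef_pos: [0.53, 0.2873, 0.0149]
tcp_rot: [3.14, 0.004, -3.101]
force: [-0.5, 0.1, -0.1]
grip_width: 0.0431
```

```bash
python3 d.py 0.605 0.039 0.022 3.185
```

```text
t 42.25 pos [0.53   0.2873 0.0149] rpy [ 3.1396  0.0039 -3.1008] F [-0.5048  0.0579 -0.0885] w 0.043096496723466625
rot deg [ 0.12  0.23 -0.15] shift after rot mm [ -64.2 -251.3   -7.1]
```

Request:
{"method": "send_rows", "body": {"increments": [0,0,0,0,0,-10,-1,0,0,0,0,0,-20,-1,0,0,0,0,0,-30,-1,0,0,0,0,0,-40,-1,0,0,0,0,0,-20,-1,0,0,0,0,0,0,-1]}}

```text
t: 42.85
eef_pos: [0.5256, 0.2856, 0.1365]
tcp_rot: [-3.14, -0.006, -3.101]
force: [0.1, 0.1, -3.1]
grip_width: 0.0435
```

```bash
python3 d.py 0.605 0.039 0.022 3.185
```

```text
t 42.85 pos [0.5256 0.2856 0.1365] rpy [-3.1404 -0.006  -3.1007] F [ 0.1319  0.1145 -3.0685] w 0.04345615845373106
rot deg [-0.07 -0.34 -0.15] shift after rot mm [ -68.6 -249.8  114.5]
```

Request:
{"method": "send_rows", "body": {"increments": [0,0,0,-4,-15,0,-1,0,0,0,-9,-30,0,-1,0,0,0,-10,-35,0,-1,0,0,0,-10,-35,0,-1,0,0,0,-10,-35,0,-1,0,0,0,-10,-35,0,-1,0,0,0,-9,-30,0,-1,0,0,0,-6,-20,0,-1,0,0,0,-3,-8,0,-1,0,0,0,0,0,0,-1,0,0,0,0,0,0,-1]}}

```text
t: 43.95
eef_pos: [0.5974, 0.0278, 0.116]
tcp_rot: [-3.14, -0.038, -3.102]
force: [-0.4, -0.2, -2.9]
grip_width: 0.0431
```

```bash
python3 d.py 0.605 0.039 0.024 3.185
```

```text
t 43.95 pos [0.5974 0.0278 0.116 ] rpy [-3.1395 -0.0376 -3.102 ] F [-0.3501 -0.2065 -2.864 ] w 0.043128412309287496
rot deg [-0.11 -2.16 -0.22] shift after rot mm [-8.1 10.8 92. ]
```

Request:
{"method": "send_rows", "body": {"increments": [-0.1,-2.2,-0.2,-4,6,5,-1,0,0,0,-4,5,15,-1,0,0,0,0,0,25,-1,0,0,0,0,0,10,-1,0,0,0,0,0,0,-1,0,0,0,0,0,0,-1]}}

```text
t: 44.55
eef_pos: [0.6029, 0.0451, 0.0562]
tcp_rot: [3.141, -0.003, -3.092]
force: [0.0, -0.0, -2.2]
grip_width: 0.0435
```

```bash
python3 d.py 0.605 0.039 0.024 3.185
```

```text
t 44.55 pos [0.6029 0.0451 0.0562] rpy [ 3.1406 -0.0033 -3.0917] F [ 0.0459 -0.0107 -2.2339] w 0.04354786208246235
rot deg [ 0.06 -0.19  0.37] shift after rot mm [-1.8 -6.2 32.2]
```

Request:
{"method": "send_rows", "body": {"increments": [0,-0.2,0.4,-1,-6,5,-1,0,0,0,0,0,10,-1,0,0,0,0,0,7,-1,0,0,0,0,0,3,-1,0,0,0,0,0,0,-1,0,0,0,0,0,0,-1]}}

```text
t: 45.15
eef_pos: [0.6062, 0.0382, 0.0313]
tcp_rot: [3.141, 0.004, -3.1]
force: [0.2, 0.5, -3.6]
grip_width: 0.0429
```

```bash
python3 d.py 0.605 0.039 0.024 3.185
```

```text
t 45.15 pos [0.6062 0.0382 0.0313] rpy [ 3.1414  0.0042 -3.0997] F [ 0.2262  0.5165 -3.5734] w 0.042899140210562056
rot deg [ 0.01  0.24 -0.09] shift after rot mm [1.1 0.8 7.3]
```

Request:
{"method": "send_rows", "body": {"increments": [0,0.2,0,1,0.5,4,-1,0,0,0,0,0,3,-1,0,0,0,0,0,2,-1,0,0,0,0,0,0,-1,0,0,0,0,0,0,-1]}}

```text
t: 45.65
eef_pos: [0.6067, 0.0386, 0.0242]
tcp_rot: [-3.141, 0.003, -3.099]
force: [-0.6, -0.8, -2.6]
grip_width: 0.0429
```

```bash
python3 d.py 0.605 0.039 0.024 3.185
```

```text
t 45.65 pos [0.6067 0.0386 0.0242] rpy [-3.1413  0.0031 -3.0993] F [-0.628  -0.7838 -2.599 ] w 0.04288214753274926
rot deg [-0.02  0.18 -0.07] shift after rot mm [1.7 0.4 0.2]
```

Within 2 mm. A slight push down, then release.

Request:
{"method": "send_rows", "body": {"increments": [0,0,0,2,0,2,-1,0,0,0,0,0,1,-1,0,0,0,0,0,0,-1,0,0,0,0,0,0,0.2,0,0,0,0,0,0,0.5,0,0,0,0,0,0,1,0,0,0,0,0,0,1,0,0,0,0,0,0,1,0,0,0,0,0,-20,1,0,0,0,0,0,-40,1,0,0,0,0,0,-40,1,0,0,0,0,0,-30,1,0,0,0,0,0,0,1]}}

```text
t: 46.95
eef_pos: [0.6052, 0.0385, 0.1569]
tcp_rot: [-3.141, 0.006, -3.1]
force: [0.7, -0.2, -0.2]
grip_width: 0.0942
```

```bash
python3 d.py 0.439 0.292 0.15 3.185;python3 - <<'E'
from h import *
m=bot.camera_model("wrist");im=bot.read_camera("wrist")
cv2.imwrite("pics/w16.png",im[:,:,::-1])
print(proj(m,[.6035,.039,.060]))
E
```

```text
t 46.95 pos [0.6052 0.0385 0.1569] rpy [-3.1412  0.006  -3.0996] F [ 0.7331 -0.2451 -0.2032] w 0.09420140756489426
rot deg [-0.02  0.35 -0.08] shift after rot mm [155.  260.5   6.9]
[[325.1951 199.4968]]
```

View pics/w16.png

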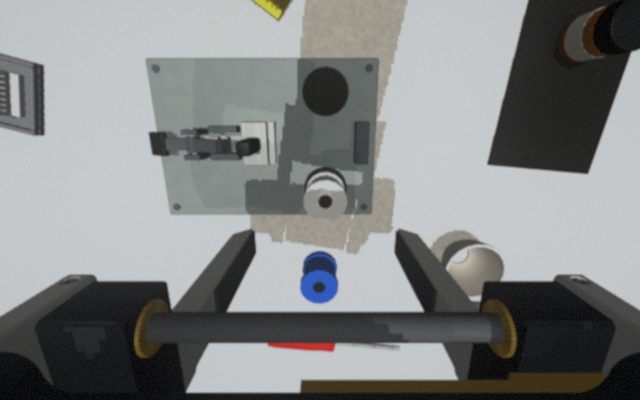

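The spool is back, its hole at (325,201) against a predicted (325,199.5). Now the jar.

Request:
{"method": "send_rows", "body": {"increments": [0,0,0,8,15,-2,1,0,0,0,14,28,-2,1,0,0,0,18,36,-2,1,0,0,0,18,36,-2,1,0,0,0,18,36,-2,1,0,0,0,18,36,-2,1,0,0,0,18,36,-2,1,0,0,0,15,24,0,1,0,0,0,8,12,0,1,0,0,0,0,0,0,1,0,0,0,0,0,0,1]}}

```text
t: 48.1
eef_pos: [0.4328, 0.3044, 0.1479]
tcp_rot: [-3.138, -0.035, -3.098]
force: [0.4, 0.3, -0.3]
grip_width: 0.0937
```

```bash
python3 d.py 0.439 0.292 0.038 3.18
```

```text
t 48.1 pos [0.4328 0.3044 0.1479] rpy [-3.1378 -0.0355 -3.0982] F [ 0.4337  0.334  -0.2854] w 0.0936883002766326
rot deg [-0.22 -2.03  0.29] shift after rot mm [ -5.7 -12.6 109.9]
```

Request:
{"method": "send_rows", "body": {"increments": [-0.2,-2,0.3,0,-6,0,1,0,0,0,-3,-6,10,1,0,0,0,0,0,10,1,0,0,0,0,0,0,1,0,0,0,0,0,0,1]}}

```text
t: 48.6
eef_pos: [0.4361, 0.2889, 0.1227]
tcp_rot: [-3.139, -0.006, -3.108]
force: [-0.1, 0.0, 0.5]
grip_width: 0.0938
```

```bash
python3 d.py 0.439 0.292 0.038 3.18;python3 - <<'E'
from h import *
m=bot.camera_model("wrist");im=bot.read_camera("wrist")
cv2.imwrite("pics/w17.png",im[:,:,::-1])
print(proj(m,[.437,.292,.063]))
E
```

```text
t 48.6 pos [0.4361 0.2889 0.1227] rpy [-3.1389 -0.0063 -3.1079] F [-0.1226  0.0365  0.5011] w 0.09376396997773521
rot deg [-0.15 -0.36 -0.27] shift after rot mm [-3.   3.  84.7]
[[328.2078 215.3543]]
```

View pics/w17.png

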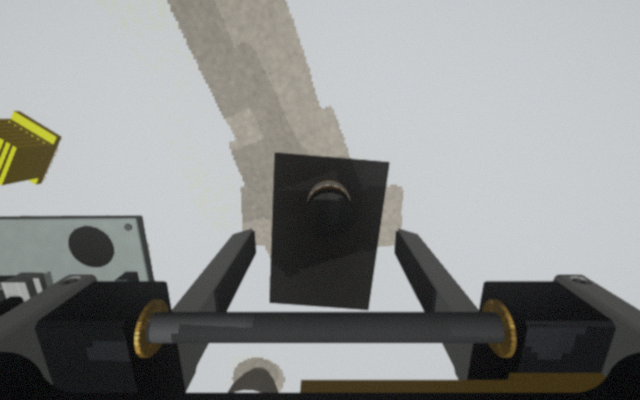

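The jar is at about (329,210), close to the prediction. Descending.

Request:
{"method": "send_rows", "body": {"increments": [-0.2,-0.4,-0.3,-3,3,10,1,0,0,0,0,0,25,1,0,0,0,0,0,20,1,0,0,0,0,0,12,1,0,0,0,0,0,5,1,0,0,0,0,0,0,1,0,0,0,0,0,0,1]}}

```text
t: 49.35
eef_pos: [0.4418, 0.2939, 0.0483]
tcp_rot: [3.138, 0.006, -3.101]
force: [-0.2, -0.3, -0.4]
grip_width: 0.0935
```

```bash
python3 d.py 0.439 0.292 0.036 3.18
```

```text
t 49.35 pos [0.4418 0.2939 0.0483] rpy [ 3.1384  0.006  -3.1011] F [-0.1952 -0.3435 -0.3578] w 0.09351054736319722
rot deg [0.18 0.34 0.12] shift after rot mm [ 2.9 -1.8 12.3]
```

Request:
{"method": "send_rows", "body": {"increments": [0.2,0.3,0,3,-2,6,1,0,0,0,0,0,5,1,0,0,0,0,0,2,1,0,0,0,0,0,0,1,0,0,0,0,0,0,1]}}

```text
t: 49.85
eef_pos: [0.4404, 0.2924, 0.0364]
tcp_rot: [3.141, 0.004, -3.101]
force: [1.2, 0.6, -0.4]
grip_width: 0.0941
```

```bash
python3 d.py 0.439 0.292 0.036 3.18
```

```text
t 49.85 pos [0.4404 0.2924 0.0364] rpy [ 3.1407  0.0045 -3.101 ] F [ 1.1994  0.6282 -0.406 ] w 0.09408139647409741
rot deg [0.05 0.26 0.12] shift after rot mm [ 1.4 -0.3  0.4]
```

Request:
{"method": "send_rows", "body": {"increments": [0,0,0,0,0,0,-1,0,0,0,0,0,0,-1,0,0,0,0,0,0,-1,0,0,0,0,0,0,-1,0,0,0,0,0,0,-1,0,0,0,0,0,0,-1,0,0,0,0,0,0,-1,0,0,0,0,0,0,-1], "grip_force": 20}}

```text
t: 50.65
eef_pos: [0.4408, 0.2926, 0.037]
tcp_rot: [3.14, 0.006, -3.101]
force: [-0.0, 0.1, 1.1]
grip_width: 0.0436
```

```bash
python3 d.py 0.5016 0.0344 0.0451 3.185
```

```text
t 50.65 pos [0.4408 0.2926 0.037 ] rpy [ 3.1403  0.0056 -3.101 ] F [-0.0184  0.1203  1.1391] w 0.04363439103693835
rot deg [ 0.07  0.32 -0.16] shift after rot mm [ -49.5 -260.6   -8.1]
```

Request:
{"method": "send_rows", "body": {"increments": [0,0,0,0,0,-10,-1,0,0,0,0,0,-20,-1,0,0,0,0,0,-30,-1,0,0,0,0,0,-30,-1,0,0,0,0,0,-20,-1,0,0,0,0,0,0,-1]}}

```text
t: 51.25
eef_pos: [0.4379, 0.2915, 0.1508]
tcp_rot: [-3.141, 0.0, -3.101]
force: [1.0, 0.2, -1.8]
grip_width: 0.0433
```

```bash
python3 d.py 0.5016 0.0344 0.0451 3.185
```

```text
t 51.25 pos [0.4379 0.2915 0.1508] rpy [-3.141   0.0001 -3.101 ] F [ 1.0417  0.1687 -1.8156] w 0.043338693581160784
rot deg [-0.03  0.01 -0.16] shift after rot mm [ -52.5 -259.6  105.7]
```

Request:
{"method": "send_rows", "body": {"increments": [0,0,0,-3,-15,0,-1,0,0,0,-6,-30,0,-1,0,0,0,-8,-35,0,-1,0,0,0,-8,-35,0,-1,0,0,0,-8,-35,0,-1,0,0,0,-8,-35,0,-1,0,0,0,-8,-30,0,-1,0,0,0,-6,-20,0,-1,0,0,0,-3,-12,0,-1,0,0,0,0,0,0,-1,0,0,0,0,0,0,-1]}}

```text
t: 52.35
eef_pos: [0.4978, 0.0301, 0.1357]
tcp_rot: [-3.14, -0.025, -3.102]
force: [-0.3, -0.7, -1.3]
grip_width: 0.0436
```

```bash
python3 d.py 0.503 0.0345 0.046 3.185
```

```text
t 52.35 pos [0.4978 0.0301 0.1357] rpy [-3.1403 -0.0248 -3.1018] F [-0.3399 -0.6654 -1.2709] w 0.043596972191335785
rot deg [-0.07 -1.42 -0.21] shift after rot mm [-5.4  4.2 89.7]
```

Request:
{"method": "send_rows", "body": {"increments": [0,-1.4,-0.2,-3,2,5,-1,0,0,0,-3,0,15,-1,0,0,0,0,0,25,-1,0,0,0,0,0,15,-1,0,0,0,0,0,5,-1,0,0,0,0,0,0,-1,0,0,0,0,0,0,-1]}}

```text
t: 53.05
eef_pos: [0.5015, 0.0388, 0.0681]
tcp_rot: [3.141, -0.001, -3.089]
force: [1.0, 0.7, -1.7]
grip_width: 0.0435
```

```bash
python3 d.py 0.503 0.0345 0.046 3.185
```

```text
t 53.05 pos [0.5015 0.0388 0.0681] rpy [ 3.1413 -0.0006 -3.0885] F [ 0.9751  0.695  -1.6936] w 0.04352699297708263
rot deg [ 0.02 -0.04  0.55] shift after rot mm [-1.3 -4.4 22.1]
```

Request:
{"method": "send_rows", "body": {"increments": [0,0,0.5,-1,-4,5,-1,0,0,0,0,0,7,-1,0,0,0,0,0,5,-1,0,0,0,0,0,2,-1,0,0,0,0,0,0,-1,0,0,0,0,0,0,-1]}}

```text
t: 53.65
eef_pos: [0.5046, 0.0344, 0.0498]
tcp_rot: [-3.141, 0.003, -3.098]
force: [1.0, -0.0, -1.5]
grip_width: 0.0435
```

```bash
python3 d.py 0.503 0.0345 0.046 3.185
```

```text
t 53.65 pos [0.5046 0.0344 0.0498] rpy [-3.1411  0.0035 -3.0979] F [ 0.9832 -0.0157 -1.459 ] w 0.04351654639413258
rot deg [-0.03  0.2   0.02] shift after rot mm [1.6 0.1 3.8]
```

Request:
{"method": "send_rows", "body": {"increments": [0,0.2,0,2,0,3,-1,0,0,0,0,0,2,-1,0,0,0,0,0,1,-1,0,0,0,0,0,0,-1]}}

```text
t: 54.05
eef_pos: [0.5033, 0.0343, 0.0464]
tcp_rot: [-3.141, -0.001, -3.097]
force: [0.3, 0.2, -2.2]
grip_width: 0.0434
```

```bash
python3 d.py 0.503 0.0345 0.046 3.185
```

```text
t 54.05 pos [0.5033 0.0343 0.0464] rpy [-3.141  -0.0007 -3.0974] F [ 0.2803  0.1929 -2.1878] w 0.043444339828681684
rot deg [-0.04 -0.04  0.04] shift after rot mm [0.2 0.3 0.4]
```

Request:
{"method": "send_rows", "body": {"increments": [0,0,0,0,0,2,-1,0,0,0,0,0,1,-1,0,0,0,0,0,0,-1,0,0,0,0,0,0,0.2,0,0,0,0,0,0,0.5,0,0,0,0,0,0,1,0,0,0,0,0,0,1,0,0,0,0,0,0,1,0,0,0,0,0,-20,1,0,0,0,0,0,-40,1,0,0,0,0,0,-40,1,0,0,0,0,0,-40,1,0,0,0,0,0,-20,1,0,0,0,0,0,0,1]}}

```text
t: 55.45
eef_pos: [0.5034, 0.0343, 0.2105]
tcp_rot: [-3.141, -0.003, -3.097]
force: [-0.5, -0.2, 0.0]
grip_width: 0.0943
```

```bash
python3 d.py 0.45 0.03 0.2 3.185;python3 - <<'E'
from h import *
m=bot.camera_model("wrist");im=bot.read_camera("wrist")
cv2.imwrite("pics/w18.png",im[:,:,::-1])
print(proj(m,[[.6035,.039,.060],[.4995,.0345,.072]]))
ms=bot.camera_model("scene");im=bot.read_camera("scene")
cv2.imwrite("pics/s18.png",cv2.resize(im[140:290,140:460,::-1],None,fx=2.5,fy=2.5,interpolation=cv2.INTER_CUBIC))
E
```

```text
t 55.45 pos [0.5034 0.0343 0.2105] rpy [-3.1414 -0.0027 -3.0975] F [-0.5447 -0.2246  0.0039] w 0.09427980438094768
rot deg [-0.01 -0.15  0.04] shift after rot mm [53.5 -2.  10.5]
[[324.8156 265.7467]
 [324.9201 188.3174]]
```

View pics/w18.png

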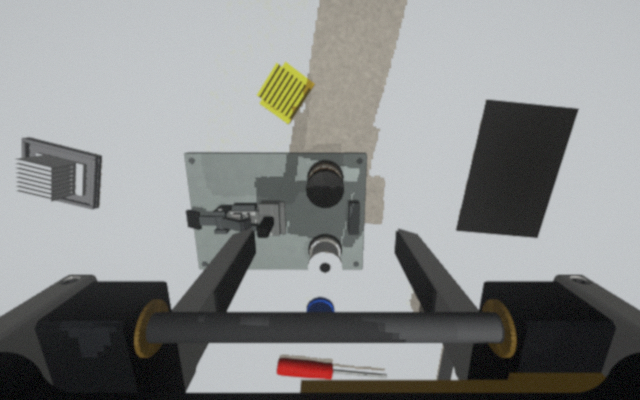

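View pics/s18.png

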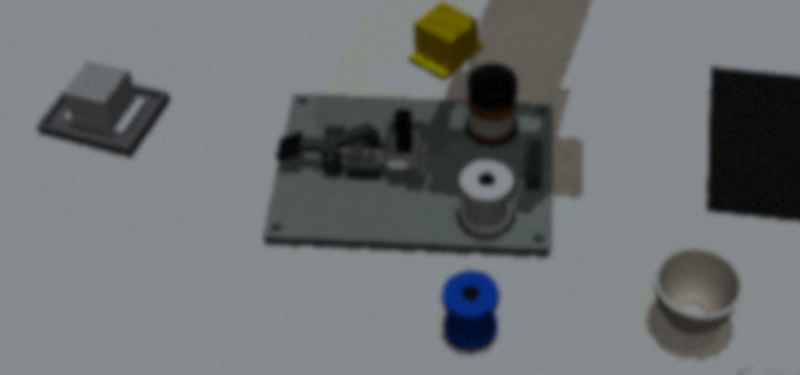

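Both are back on the jig and upright: spool hole at (325,267) against a predicted 266, jar lid at (325,186) against 188. The pawl tail is down, the bar is back, the heat sink is in the tray and the bowl is in place. One last numeric check with the top camera, then hand in.

```bash
python3 - <<'E'
from h import *
m=bot.camera_model("top");im=bot.read_camera("top")[:,:,::-1];cv2.imwrite("pics/t19.png",im)
cv2.imwrite("pics/t19c.png",cv2.resize(im[170:255,225:495],None,fx=2.9,fy=2.9,interpolation=cv2.INTER_CUBIC))
cv2.imwrite("pics/t19d.png",cv2.resize(im[195:255,425:495],None,fx=8,fy=8,interpolation=cv2.INTER_CUBIC))
a=cv2.imread("pics/top0.png")
t=R.from_euler("z",np.radians(-12.2)); c=np.array([.5107,-.3175,0])
fl=[c+t.apply([x,y,.047]) for x,y in [(-.022,-.021),(.022,-.021),(.022,.021),(-.022,.021)]]
print("ideal fin top in crop px",((proj(m,fl)-[425,195])*8).round())
E
```

```text
ideal fin top in crop px [[347. 317.]
 [369. 176.]
 [235. 151.]
 [212. 291.]]
```

View pics/t19d.png

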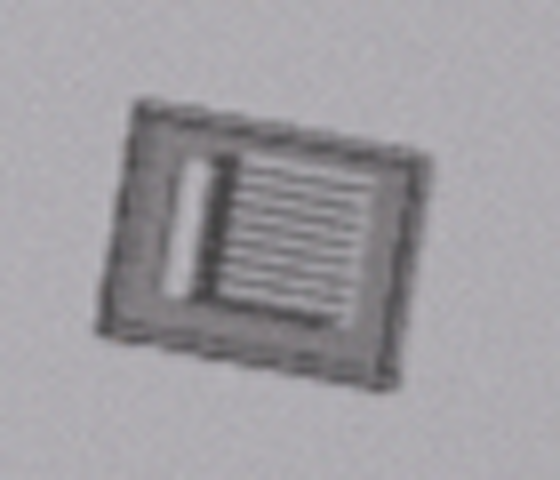

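View pics/t19c.png

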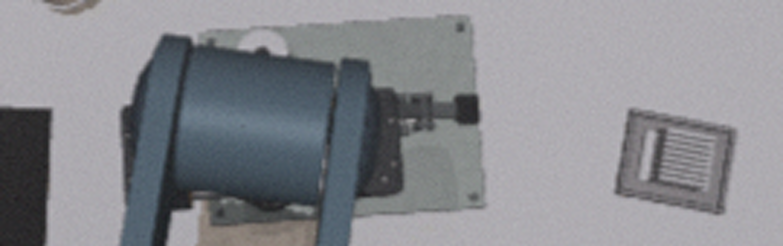

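The fin-top corners are within about 3 mm of ideal. Handing in.

```bash
python3 -c "
from plant import bot
s=bot.read_state();print(s['t'],s['force'],abs(s['joint_velocities']).max());print(bot.hand_in())"
```

```text
55.6 [-0.21057786  0.50945078 -0.3371357 ] 0.018743360376922005
the job is handed in; nothing more can be done
None
```

I finished the whole sequence in order and handed the job in at t ≈ 55.6 s; the hand-in gives no verdict.

1. **Setting aside:** the spool and then the jar went upright onto the mat.
2. **Clamp:** I pressed the pawl tail to about 0.43 rad and pulled the bar back about 29 mm.
3. **Heat sink:** it lies flat in the tray, turned to match it.
4. **Putting back:** the spool and jar are each back on their own spots.

**Last checks:**
- **Spool and jar:** both upright, about 1–2 mm from where they stood by the wrist camera.
- **Heat sink:** fin corners within about 3 mm of the tray's centred position by the top camera.
- **Clamp and bowl:** in the scene view the pawl tail is still down, the bar is still back and the bowl is in place. I did not measure the bowl.
- **Arm:** it was clear of everything and nearly still, with the gripper open.

No check failed. In the final top view the arm hid the spool and jar, so their positions rest on the wrist and scene views. Long moves drifted by 10–30 mm, and I corrected each one before gripping or placing.

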